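# Load, lid and clamp sample tubs in a shaker carriage

## Robot

A 6-joint arm with a two-finger parallel gripper is mounted at the origin on the work surface. World frame = base frame: x ahead of the robot, y to its left, z up, the work surface at z = 0. Lengths are in m, angles in rad, forces in N, time in s.
With the tool pointing down it reaches from about 0.325 to 0.775 m from the base axis. Payload 5.5 kg.
Tool frame: the origin (TCP) lies between the finger pads; the fingertips stand tip_extent ahead of it and the grasp point (between the pads) is the TCP (tip_extent is the distance from the TCP to the fingertips, in m); z points along the fingers, y is the direction in which the jaws open and shut (so a half turn about z gives the same grasp; the last joint's range is limited). The gripper opens to 88 mm and grips with 3 to 60 N. Pads are 20 mm wide; open, the fingers measure 115 mm over their backs; the gripper's body (75 mm by 178 mm) begins 61 mm behind the grasp point.
Start: joints at [1.185, 0.091, 1.231, -0, 1.82, -0.057], TCP at [0.194, 0.568, 0.217] pointing down, gripper open.
Joint ranges: [-2.87, 2.87], [-0.86, 2.18], [0.17, 2.46], [-1.51, 4.65], [0.06, 2.69], [-2.65, 2.65]. Speed limits (rad/s): [2.57, 2.57, 3.01, 3.14, 3.14, 3.14].

## Interface

Orientations are given as a unit quaternion [x, y, z, w].
In Python, from rig import sense, camera, camera_model, hand_in, search_frame, cut_out, tip_extent gives the robot as it stands.
- The arm moves only by the shell command python3 -m jog 'ROWS' [FORCE]. ROWS is a JSON object of lists of equal length, an entry for each row: "offset": the shift along the tool's x, y, z in mm, a list of three; "turn": the turn about the tool's z in rad; "jaw": the gripper's target within -1 to 1 (fully open at 1, half-way at 0, shut at -1). In form: {"offset": [[dx, dy, dz], ...], "turn": [turn, ...], "jaw": [jaw, ...]}. A call has 1 to 5 rows; each row shifts and turns the commanded pose from where the row before left it, along the tool's axes as they then stand; what a row does not reach is not made up. A row lasts 1/8 s, in which the tool goes at most 62.5 mm and 10.7 degrees, less where a joint would pass 70% of its speed; a pose out of reach is approached as far as the arm can. A call with a gripper value outside its range is refused whole. The fingers move at their own pace and stop on an object; FORCE is the grip in N (left out, the last holds). Time passes only in rows, so rows that do not move let the fingers close. It gives the time, the measured TCP pose, the force and the opening at its end, in the units of the state.
- sense(): the state, without advancing time (a new reading comes with each control period).
- camera(name): name is "side" or "top" or "wrist"; returns the picture (384x512x3 uint8, red, green, blue); there is no depth.
- camera_model(name): a dict with "K" (3x3 intrinsics, pixels), "rvec" (rotation vector, rad) and "tvec" (3), from world to camera coordinates, as OpenCV has them. Camera axes: x right, y down, z forward; pixel columns grow to the right and rows downward; lengths in m; the calibration is good to about 2 mm. A picture is of the moment at which its call begins: read the wrist's pose just before it. camera_model takes no time and is no camera call; for the wrist camera it gives the pose at the moment of the call.
- hand_in(): hands the job in, once; it reports no verdict.
Trained networks look in the newest picture that a camera, given by its name, has taken for a name from the list of things; names that differ only in an ending like _2 or _b are one class to them, and where a whole thing is asked for, a point or a joint stands for the part that bears it (a point fixed in the world has none). Each returns a list of dicts, best first, with "p" (0 to 1); they miss things now and then, are a little off and sometimes report something else, mostly with a low value. They report only what shows in the picture. A call takes as long as a camera call.
- search_frame(query, camera): "location" ([column, row] in pixels, amid what is visible of it).
- cut_out(query, camera): "mask" (384x512 bool, what is visible of it) and "location" ([column, row] in pixels, amid what is visible of it).
The state is a dict: "time_s": time; "q": joint angles; "joint_vel": joint speeds; "joint_efforts": joint torques, N m; "position": TCP position; "tool_rot": TCP orientation; "wrist_force": force on the tool from outside, world axes, zero at the start; "torque": the same for the moment, N m; "gripper_width": opening from 0.0 (shut) to 1.0 (fully open).
Only numpy, scipy, OpenCV 4.12 (cv2) and the standard library are available. Lean on these libraries where they do the work, as an engineer would, in place of code of your own. Each camera call takes 0.05 s, during which the arm holds its last target.

## Task

Get the shaker carriage ready for a blank run: stand every steel sample tub from the yellow tray upright on the carriage bed between the fence and the sliding jaw, and close each one with the black lid of its own shape, fully seated. Then, with all of them in and lidded, turn the ratchet knob clockwise until the jaw grips the tubs and the knob has slipped on through at least three clicks. Leave the dish, the jar and the blue basket where they are.

Things in the scene. Friction and masses are not known exactly. Their poses are not given: they have to be found in the camera images.
- carriage: Fixed aluminium shaker clamp. Origin: underside, mid-bed; x from jaw to fence, y along the row, z up. Bed top z=6 mm, 340 mm long (y). Fence face x=+45 mm (12 thick, top z=51), open jaw's face x=-45. Cross lines at y=-105, 0, 105 suggest places for tubs, but any place in the row will do. Gearbox 76 x 90 mm, top z=56, at x=-125, y=0, carries the knob.
- jaw (a joint): Jaw travel towards the fence, m: 0 open, 0.040 end of stroke; starts at 0 to 0.008. A bar 320 mm long, 12 thick, top at z=46 mm. All tubs are 64 mm deep this way, so it meets them at about 0.026 and pushes them to the fence. Moved only by the knob, 8 mm per rad.
- ratchet (a joint): Slip of the knob on its spindle, rad, 0 at the start, growing clockwise; one click is 0.2 rad. Stays near 0 while the jaw runs freely; grows once the jaw is stopped and the torque reaches about 0.18 N m. More slip does no harm. Turning the knob back (anticlockwise) opens the jaw.
- knob_grip (a point): Grip centre of the ratchet knob, on its vertical axis, 86 mm above the bench. Black bar grip 54 mm long (point x), 16 wide (point y), reaching 14 mm above and below the point, on a 54 mm disc. Turns with the knob; clockwise from above closes the jaw. Fully open to first slip: about 3.3 rad, so several grasps.
- tray: Fixed yellow tray, 130 (x) x 360 (y) x 18 mm high, floor 4 mm thick, wall 4 mm. Origin: centre of its underside. The tubs stand in it in a row along its y.
- tub_round: Round open steel tub, outer diameter 64 mm, 60 mm high, wall 3 mm, about 160 g. Origin: centre of its underside, z up. Stands in the yellow tray at the start; may be absent.
- tub_square: Square open steel tub, 64 x 64 mm outside, 60 mm high, wall 3 mm, about 160 g. Origin: centre of its underside, z up. Stands in the yellow tray at the start; may be absent.
- tub_narrow: Oblong open steel tub, 64 mm (x) by 44 mm (y) outside, to stand with its x across the row (along the carriage's x), 60 mm high, wall 3 mm, about 160 g. Origin: centre of its underside, z up. Stands in the yellow tray at the start; may be absent.
- lid_round: Black round lid, diameter 64 mm, for the round tub. Origin: underside of its plug. Plug 8 mm deep, tapered, 2.5 mm play all round in its tub; then a 5 mm plate (z 8 to 13); then a bar handle along x, 44 mm long, 14 wide (y), z 13 to 39. Seated, its origin is 52 mm above the tub's. About 60 g.
- lid_square: Black square lid, 64 x 64 mm, for the square tub. Origin: underside of its plug. Plug 8 mm deep, tapered, 2.5 mm play all round in its tub; then a 5 mm plate (z 8 to 13); then a bar handle along x, 44 mm long, 14 wide (y), z 13 to 39. Seated, its origin is 52 mm above the tub's. About 60 g.
- lid_narrow: Black oblong lid, 64 mm (x) by 44 mm (y), for the oblong tub. Origin: underside of its plug. Plug 8 mm deep, tapered, 2.5 mm play all round in its tub; then a 5 mm plate (z 8 to 13); then a bar handle along x, 44 mm long, 14 wide (y), z 13 to 39. Seated, its origin is 52 mm above the tub's. About 60 g.
- dish: Bystander: white dish, diameter 100 mm, 15 mm high, beyond the lids. Origin at its underside.
- jar: Bystander: amber glass jar, diameter 72 mm, 100 mm high. Origin at its underside.
- basket: Bystander: small open blue basket, 100 x 100 x 70 mm. Origin at its underside.

How it is judged:
On the way, in this order (a step that is already met when the one before it is completed fails the run):
1. all tubs that are there stand in the carriage, each with its own lid seated (x of tub_round in the frame of carriage between -0.035 and 0.035 m and y of tub_round in the frame of carriage between -0.16 and 0.16 m and z of tub_round in the frame of carriage between 0.002 and 0.012 m and angle between each of tub_round, tub_square, tub_narrow's own z axis and vertical below 0.1 rad and x of tub_square in the frame of carriage between -0.035 and 0.035 m and y of tub_square in the frame of carriage between -0.16 and 0.16 m and z of tub_square in the frame of carriage between 0.002 and 0.012 m and x of tub_narrow in the frame of carriage between -0.035 and 0.035 m and y of tub_narrow in the frame of carriage between -0.16 and 0.16 m and z of tub_narrow in the frame of carriage between 0.002 and 0.012 m and horizontal distance between lid_round and tub_round below 0.006 m and z of lid_round in the frame of tub_round between 0.048 and 0.0555 m and angle between the z axis of lid_round and the z axis of tub_round, either way round below 0.1 rad and horizontal distance between lid_square and tub_square below 0.006 m and z of lid_square in the frame of tub_square between 0.048 and 0.0555 m and angle between the z axis of lid_square and the z axis of tub_square, either way round below 0.1 rad and horizontal distance between lid_narrow and tub_narrow below 0.006 m and z of lid_narrow in the frame of tub_narrow between 0.048 and 0.0555 m and angle between the z axis of lid_narrow and the z axis of tub_narrow, either way round below 0.1 rad), for 0.2 s.
2. the jaw has closed on the tubs and the ratchet knob has slipped through three clicks (value of joint jaw between 0.0235 and 0.029 m and value of joint ratchet above 0.55 rad), for 0.1 s.
At the end, for the whole second after the job is handed in: Every tub present stands upright on the bed between fence and jaw, its own lid seated (centred within 6 mm, level, down within 3 mm); jaw travel 23.5 to 29 mm, ratchet slipped at least 0.55 rad (three clicks), all at rest. The lid of an absent tub may be anywhere (all of step 1 and all of step 2 and linear speed of each of tub_round, lid_round, tub_square, lid_square, tub_narrow, lid_narrow below 0.02 m/s); the robot touches nothing.
It fails at once if the dish is disturbed (moved over 3 cm) (distance of dish from where it was at the start of the episode above 0.03 m).
It fails at once if the jar is disturbed (moved over 3 cm) (distance of jar from where it was at the start of the episode above 0.03 m).
It fails at once if the basket is disturbed (moved over 3 cm) (distance of basket from where it was at the start of the episode above 0.03 m).
Of tub_round, tub_square, tub_narrow only 2 to 3 are there at a start; the rules pass over those that are not, and their reading is None.
At some moment in a run one of lid_round, lid_square, lid_narrow may be knocked a few centimetres aside while the robot is not near it.
Once in a run the grip may slacken for a moment while it holds something.
It also fails if it takes over 210 s, if anything falls off the work surface, if the arm or the gripper's body presses on something with over 40 N, if the wrist force passes 120 N, or if a joint passes its speed limit or range.

## Working session

There is one attempt and no reset: what is moved stays moved. The work goes in short steps, Python scripts to look and compute and a shell command to move; the robot and the scene stay as the last step left them, time stands still between calls to the robot, and variables do not carry over. Pictures are saved under pics/ and viewed, and the job is handed in when it is done.

```bash
ls; mkdir -p pics; python3 - <<'E'
from rig import *
import cv2
print(sense(), tip_extent)
for n in ["top","side","wrist"]:
    im=camera(n); cv2.imwrite(f"pics/a_{n}.png",im[:,:,::-1]); m=camera_model(n); print(n,m)
E
```

```text
pics
{'time_s': 0.0, 'q': array([ 1.18529909e+00,  9.18117665e-02,  1.23185515e+00, -8.71977088e-06,
        1.81979300e+00, -5.67081365e-02]), 'joint_vel': array([ 0.00050605, -0.00106262,  0.00013751,  0.00081912, -0.00025906,
       -0.0004732 ]), 'joint_efforts': array([-1.41626115e-03, -4.46472287e+01, -4.06439531e+01,  6.97382237e-02,
        2.99413421e-02, -1.43480133e-04]), 'position': array([0.19363421, 0.56757818, 0.21635244]), 'tool_rot': array([ 1.63656057e-01,  9.86517016e-01, -9.11827742e-04, -2.00626508e-04]), 'wrist_force': array([0.11316561, 0.72002266, 0.28118238]), 'torque': array([-0.02082261, -0.00348078,  0.03401516]), 'gripper_width': 1.002590318127546} 0.019
top {'K': array([[366.21693214,   0.        , 260.38697752],
       [  0.        , 366.21693214, 187.50385793],
       [  0.        ,   0.        ,   1.        ]]), 'rvec': array([ 2.13923634, -2.10229075,  0.20349515]), 'tvec': array([-0.05765362,  0.56743866,  1.10902799])}
side {'K': array([[370.12390251,   0.        , 257.51910709],
       [  0.        , 370.12390251, 190.9003641 ],
       [  0.        ,   0.        ,   1.        ]]), 'rvec': array([ 2.15841561, -0.17208314,  0.06514518]), 'tvec': array([-0.5916662 ,  0.10378062,  1.16191751])}
wrist {'K': array([[333.6890943 ,   0.        , 251.78879467],
       [  0.        , 333.6890943 , 189.36777523],
       [  0.        ,   0.        ,   1.        ]]), 'rvec': array([-2.34366571, -1.67660809, -0.25607111]), 'tvec': array([-0.59941942, -0.03658918,  0.39032528])}
```

View pics/a_top.png

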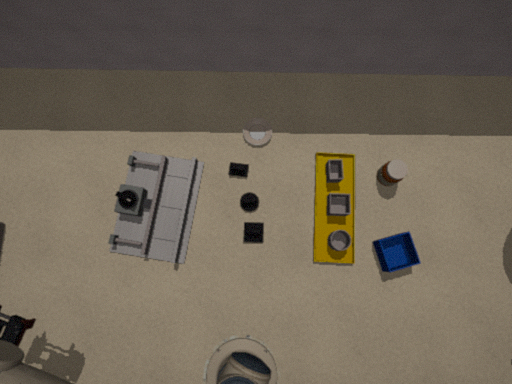

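View pics/a_side.png

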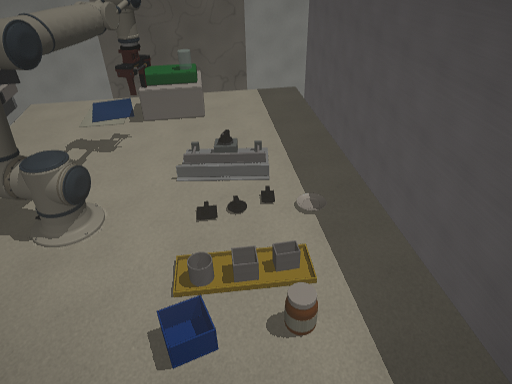

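View pics/a_wrist.png

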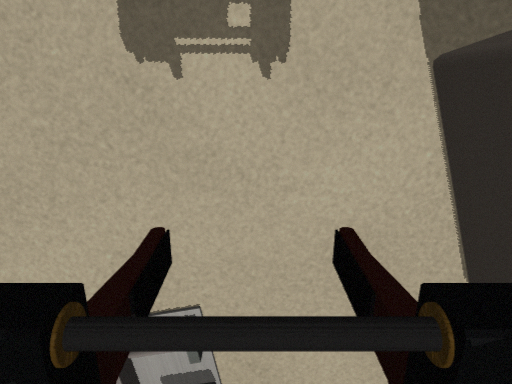

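```bash
cat > h.py <<'E'
import numpy as np, cv2
from rig import *
from scipy.spatial.transform import Rotation as R
def proj(P,m):
    return cv2.projectPoints(np.asarray(P,float).reshape(-1,1,3),m["rvec"],m["tvec"],m["K"],None)[0].reshape(-1,2)
def ray(px,m,z):
    Rm=cv2.Rodrigues(m["rvec"])[0]; c=-Rm.T@m["tvec"]
    d=Rm.T@np.linalg.inv(m["K"])@np.array([px[0],px[1],1.0]); return c+d*(z-c[2])/d[2]
def box(lx,ly,z0,z1):
    return [(sx*lx/2,sy*ly/2,z) for sx in(-1,1) for sy in(-1,1) for z in(z0,z1)]
def cyl(d,z0,z1):
    return [(d/2*np.cos(a),d/2*np.sin(a),z) for a in np.linspace(0,2*np.pi,32)[:-1] for z in (z0,z1)]
M={"tub_round":[cyl(.064,0,.06)],"tub_square":[box(.064,.064,0,.06)],"tub_narrow":[box(.064,.044,0,.06)],
"lid_round":[cyl(.064,.008,.013),cyl(.055,0,.008),box(.044,.014,.013,.039)],"lid_square":[box(.064,.064,.008,.013),box(.055,.055,0,.008),box(.044,.014,.013,.039)],
"lid_narrow":[box(.064,.044,.008,.013),box(.055,.035,0,.008),box(.044,.014,.013,.039)],
"tray":[box(.13,.36,0,.018)]}
def world(P,x,y,yaw,z):
    c,s=np.cos(yaw),np.sin(yaw);P=np.asarray(P);return np.c_[x+c*P[:,0]-s*P[:,1],y+s*P[:,0]+c*P[:,1],z+P[:,2]]
def render(name,pose,m,z,S=4):
    im=np.zeros((384*S,512*S),np.uint8)
    for part in M[name]:
        p=(proj(world(part,*pose,z),m)+.5)*S-.5
        cv2.fillConvexPoly(im,cv2.convexHull(np.round(p).astype(np.int32)),255)
    return cv2.resize(im,(512,384),interpolation=cv2.INTER_AREA)/255.
def fit(name,obs,x0,z):
    """obs list of (mask,model)"""
    from scipy.optimize import minimize
    obs=[(cv2.GaussianBlur(k.astype(float),(0,0),1),m) for k,m in obs]
    def f(p):
        pose=(p[0]/100,p[1]/100,p[2]/1)
        return sum(((cv2.GaussianBlur(render(name,pose,m,z),(0,0),1)-k)**2).sum()/(k.sum()+1) for k,m in obs)
    best=None
    for dy in (0,.4,-.4):
        r=minimize(f,[x0[0]*100,x0[1]*100,x0[2]+dy],method="Nelder-Mead",options=dict(initial_simplex=np.array([[x0[0]*100,x0[1]*100,x0[2]+dy]]*4)+np.array([[0,0,0],[1.,0,0],[0,1.,0],[0,0,.2]]),xatol=.005,fatol=1e-5,maxiter=200))
        if best is None or r.fun<best.fun: best=r
    p=best.x; return np.array([p[0]/100,p[1]/100,p[2]]),best.fun
def tcp():
    s=sense(); r=R.from_quat(s["tool_rot"]); return s["position"],r.as_matrix(),s
def rel(x,y,z,yaw_y=None):
    """offset in tool axes(mm) to world target; turn to make tool y axis along world angle yaw_y (mod pi)"""
    p,r,s=tcp(); o=r.T@(np.array([x,y,z])-p)*1000
    t=None
    if yaw_y is not None:
        a=np.arctan2(r[1,1],r[0,1]); d=(yaw_y-a+np.pi/2)%np.pi-np.pi/2; t=-d
    return np.round(o,1),t,np.round(s["q"][5],2)
E
cat > est.py <<'E'
from h import *
names=["tub_round","tub_square","tub_narrow","lid_round","lid_square","lid_narrow","tray","carriage","knob_grip","jaw","dish","jar","basket"]
import pickle
camera("top");camera("side")
mods={n:camera_model(n) for n in("top","side")}
D={}
for n in names:
    for c in("top","side"):
        r=cut_out(n,c)
        print(n,c,[(round(q["p"],2),np.round(q["location"]).tolist(),int(q["mask"].sum())) for q in r[:3]])
        D[n,c]=r
pickle.dump((D,mods),open("D.pkl","wb"))
E
python3 est.py; python3 -c "
from rig import sense;print(sense()['time_s'])"
```

```text
tub_round top [(0.79, [338.0, 239.0], 399)]
tub_round side [(0.69, [199.0, 266.0], 739), (0.15, [234.0, 207.0], 210)]
tub_square top [(0.68, [337.0, 203.0], 534)]
tub_square side [(0.78, [242.0, 268.0], 864)]
tub_narrow top [(0.77, [334.0, 170.0], 394)]
tub_narrow side [(0.88, [284.0, 256.0], 742)]
lid_round top [(0.59, [251.0, 204.0], 307)]
lid_round side [(0.71, [237.0, 207.0], 221)]
lid_square top []
lid_square side [(0.67, [206.0, 211.0], 328)]
lid_narrow top [(0.78, [240.0, 171.0], 242)]
lid_narrow side [(0.44, [270.0, 192.0], 172)]
tray top [(0.68, [334.0, 215.0], 3142)]
tray side [(0.83, [231.0, 275.0], 3106), (0.62, [233.0, 207.0], 236)]
carriage top [(0.63, [158.0, 210.0], 7813), (0.27, [256.0, 128.0], 680)]
carriage side [(0.74, [224.0, 162.0], 3276)]
knob_grip top [(0.75, [394.0, 170.0], 601), (0.72, [128.0, 196.0], 247)]
knob_grip side [(0.54, [227.0, 135.0], 86)]
jaw top [(0.85, [154.0, 203.0], 743)]
jaw side [(0.68, [224.0, 156.0], 760), (0.17, [300.0, 306.0], 1475)]
dish top [(0.7, [257.0, 129.0], 620)]
dish side [(0.86, [308.0, 201.0], 401)]
jar top [(0.67, [394.0, 172.0], 618)]
jar side [(0.76, [297.0, 307.0], 1469)]
basket top [(0.7, [397.0, 254.0], 1278)]
basket side [(0.88, [188.0, 331.0], 2996), (0.7, [199.0, 268.0], 780)]
1.55
```

```bash
cat > fitall.py <<'E'
from h import *
import pickle,json
D,m=pickle.load(open("D.pkl","rb"))
out={}
for n in ["tray","tub_round","tub_square","tub_narrow","lid_round","lid_square","lid_narrow"]:
    z=.004 if n[:3]=="tub" else 0
    obs=[(D[n,c][0]["mask"],m[c]) for c in("top","side") if D[n,c]]
    c="top" if D[n,"top"] else "side"
    g=ray(D[n,c][0]["location"],m[c],.03)
    res,e=fit(n,obs,[g[0],g[1],0],z)
    r=[]
    for c in("top","side"):
        if D[n,c]: r.append(np.round(fit(n,[(D[n,c][0]["mask"],m[c])],res,z)[0],4).tolist())
    print(n,np.round(res,4),round(e,3),r)
    out[n]=res.tolist()
json.dump(out,open("poses.json","w"))
E
time python3 fitall.py
```

```text
tray [ 0.5183 -0.2895  1.5381] 1.112 [[0.5189, -0.2896, 1.5362], [0.5174, -0.2895, 1.5393]]
tub_round [ 0.4078 -0.2956  0.0872] 0.025 [[0.4076, -0.2963, 0.5959], [0.4072, -0.2939, 0.5467]]
tub_square [ 0.5214 -0.2968 -0.0267] 0.016 [[0.5213, -0.2984, -0.0089], [0.5211, -0.2941, -0.0208]]
tub_narrow [ 0.6316 -0.2855  0.024 ] 0.024 [[0.6323, -0.2872, 0.0089], [0.6315, -0.2826, 0.0301]]
lid_round [ 0.5294 -0.0104 -1.2984] 0.039 [[0.5295, -0.0111, -0.7994], [0.5286, -0.007, -1.441]]
lid_square [ 0.4312 -0.022  -0.0268] 0.027 [[0.4311, -0.0219, -0.0288]]
lid_narrow [0.6368 0.0294 1.4658] 0.116 [[0.6375, 0.0264, 1.4971], [0.637, 0.0382, 1.4122]]
real	0m50.311s
user	0m52.213s
sys	0m11.583s
```

```bash
python3 - <<'E'
import cv2
im=cv2.imread("pics/a_top.png"); a=cv2.resize(im[120:280,100:270],None,fx=4.7,fy=3.75*1,interpolation=cv2.INTER_CUBIC)
a=cv2.resize(im[130:270,105:275],None,fx=4.2,fy=4.2,interpolation=cv2.INTER_CUBIC)
cv2.imwrite("pics/b1.png",cv2.convertScaleAbs(a,alpha=1.5)[:600,:800])
E
```

```text
(no output)
```

View pics/b1.png

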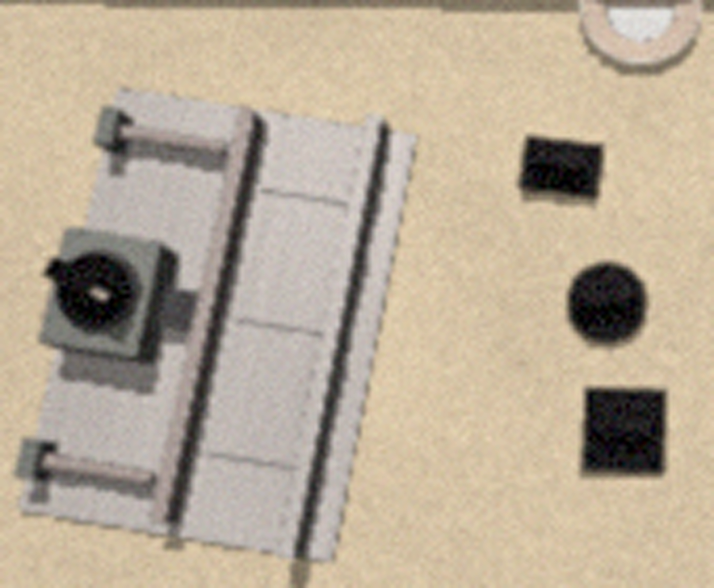

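```bash
python3 - <<'E'
from h import *
m=camera_model("top")
# crop px -> image
def c(u,v,z): return np.round(ray(((u+.5)/4.2+105-.5,(v+.5)/4.2+130-.5),m,z),4)
print("lines mid (bed z.006)"); 
for u in [(262,190),(348,204),(236,320),(322,334),(208,454),(296,467)]: print(c(*u,.006))
print("knob",c(97,290,.09)); print("fence top corners",c(382,120,.051),c(302,540,.051))
print("jaw ends top",c(245,112,.046),c(165,515,.046))
w=camera_model("wrist"); Rm=cv2.Rodrigues(w["rvec"])[0]; print("wrist cam pos",-Rm.T@w["tvec"],"axis",Rm[2])
for z in (0,):
  for px in [(0,0),(511,0),(511,383),(0,383),(256,192)]: print(px,np.round(ray(px,w,z),3))
p,r,s=tcp();print(p,r,s["q"])
E
```

```text
lines mid (bed z.006)
[0.6152 0.2643 0.006 ]
[0.6051 0.1955 0.006 ]
[0.5109 0.2777 0.006 ]
[0.5011 0.21   0.006 ]
[0.4068 0.2921 0.006 ]
[0.3981 0.2239 0.006 ]
knob [0.5196 0.3573 0.09  ]
fence top corners [0.662  0.1636 0.051 ] [0.3434 0.2059 0.051 ]
jaw ends top [0.6679 0.271  0.046 ] [0.3597 0.309  0.046 ]
wrist cam pos [0.11595726 0.59436257 0.38331591] axis [ 0.28434096 -0.0969985  -0.95380371]
(0, 0) [-0.045  0.377  0.   ]
(511, 0) [0.124 0.872 0.   ]
(511, 383) [0.637 0.82  0.   ]
(0, 383) [0.393 0.108 0.   ]
(256, 192) [0.235 0.559 0.   ]
[0.19376045 0.56786419 0.21745009] [[-9.46419757e-01  3.22939070e-01  1.86098982e-05]
 [ 3.22939070e-01  9.46419757e-01  1.34033206e-06]
 [-1.71799298e-05  7.27837996e-06 -1.00000000e+00]] [ 1.18528826e+00  9.10819973e-02  1.23068568e+00 -1.72728596e-05
  1.81981674e+00 -5.66790170e-02]
```

```bash
cat > plan.py <<'E'
# usage: plan.py x y z yawdeg_of_tool_y [maxmm]   (yaw mod 180 nearest unless 'f' prefix) chained with '/'
import sys
from h import *
p,r,s=tcp(); a=np.arctan2(r[1,1],r[0,1])
print("t=%.2f at %s yaw %.1f q6 %.2f"%(s["time_s"],np.round(p*1000,1),np.degrees(a),s["q"][5]))
segs=" ".join(sys.argv[1:]).split("/")
off=[];trn=[]
pos=p.copy();Rt=r.copy()
for g in segs:
    v=g.split(); x,y,z=[float(k)/1000 for k in v[:3]]; step=float(v[4]) if len(v)>4 else 50
    if v[3]=="-": d=0
    elif v[3][0]=="f": d=np.radians(float(v[3][1:]))-a
    else: d=(np.radians(float(v[3]))-a+np.pi/2)%np.pi-np.pi/2
    tgt=np.array([x,y,z]); n=max(1,int(np.ceil(np.linalg.norm(tgt-pos)*1000/step)),int(np.ceil(abs(d)/.18)))
    d0=tgt-pos
    for i in range(n):
        o=np.round(Rt.T@((tgt-pos)/(n-i))*1000,1 if n==1 else 0 if i<n-1 else 1); t=round(-d/n,3)
        pos=pos+Rt@o/1000; Rt=Rt@R.from_euler("z",t).as_matrix(); off.append(o.tolist()); trn.append(t)
    a+=d
for i in range(0,len(off),5): print('{"offset":%s,"turn":%s}'%(str(off[i:i+5]).replace(" ",""),str(trn[i:i+5]).replace(" ","")))
E
python3 plan.py 505 234 340 -7.6
```

```text
t=1.55 at [193.8 567.9 217.5] yaw 71.2 q6 -0.06
{"offset":[[-40.0,-22.0,-12.0],[-43.0,-16.0,-12.0],[-45.0,-10.0,-12.0],[-45.0,-4.0,-12.0],[-46.0,3.0,-12.0]],"turn":[np.float64(0.137),np.float64(0.137),np.float64(0.137),np.float64(0.137),np.float64(0.137)]}
{"offset":[[-45.0,9.0,-13.0],[-43.0,15.0,-12.0],[-40.0,20.0,-13.0],[-38.0,26.0,-12.0],[-33.1,31.0,-12.5]],"turn":[np.float64(0.137),np.float64(0.137),np.float64(0.137),np.float64(0.137),np.float64(0.137)]}
```

```bash
sed -i 's/t=round(-d\/n,3)/t=float(round(-d\/n,3))/' plan.py; python3 -m jog '{"offset":[[-40,-22,-12],[-43,-16,-12],[-45,-10,-12],[-45,-4,-12],[-46,3,-12]],"turn":[0.137,0.137,0.137,0.137,0.137],"jaw":[1,1,1,1,1]}' 30;  python3 -m jog '{"offset":[[-45,9,-13],[-43,15,-12],[-40,20,-13],[-38,26,-12],[-33,31,-12.5]],"turn":[0.137,0.137,0.137,0.137,0.137],"jaw":[1,1,1,1,1]}'; python3 -m jog '{"offset":[[0,0,0],[0,0,0]],"turn":[0,0],"jaw":[1,1]}'
python3 - <<'E'
from h import *
m=camera_model("wrist"); im=camera("wrist"); cv2.imwrite("pics/c1.png",cv2.convertScaleAbs(im[:,:,::-1],alpha=1.4)); import pickle; pickle.dump(m,open("c1.pkl","wb"))
print(tcp())
E
```

```text
time_s: 2.17
position: [0.3502, 0.3989, 0.278]
tool_rot: [0.487, 0.873, 0.0, 0.0]
wrist_force: [0.2, 0.2, 0.5]
gripper_width: 0.997
time_s: 2.8
position: [0.5058, 0.2329, 0.3405]
tool_rot: [0.752, 0.659, 0.0, 0.0]
wrist_force: [0.9, 0.1, -0.2]
gripper_width: 1.003
time_s: 3.05
position: [0.5048, 0.2343, 0.3397]
tool_rot: [0.751, 0.661, -0.0, -0.0]
wrist_force: [-0.6, -0.3, -0.9]
gripper_width: 0.998
(array([0.50444663, 0.23474296, 0.33967413]), array([[ 1.25863854e-01,  9.92047347e-01, -5.93450982e-04],
       [ 9.92047516e-01, -1.25863753e-01,  2.04675457e-04],
       [ 1.28353776e-04, -6.14492815e-04, -9.99999803e-01]]), {'time_s': 3.1, 'q': array([3.74137000e-01, 3.51840380e-02, 1.06910852e+00, 4.56255534e-04,
       2.03777765e+00, 5.00540830e-01]), 'joint_vel': array([ 0.01442567, -0.00405055,  0.00494785, -0.00223641, -0.0014492 ,
        0.00055152]), 'joint_efforts': array([-7.15275127e-01, -4.04586160e+01, -3.92592895e+01,  1.87606690e-02,
       -3.31403792e-02,  1.59270840e-04]), 'position': array([0.50444663, 0.23474296, 0.33967413]), 'tool_rot': array([ 7.50287846e-01,  6.61111223e-01, -1.54972924e-04, -2.72951333e-04]), 'wrist_force': array([0.35560901, 0.22331316, 0.30926307]), 'torque': array([-0.06673016,  0.16466054, -0.01045929]), 'gripper_width': 1.0027659129591104})
```

View pics/c1.png

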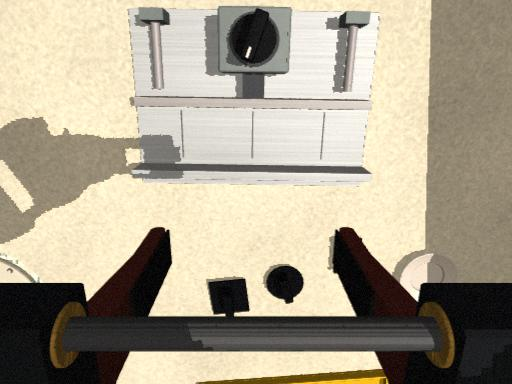

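```bash
cat > ov.py <<'E'
import sys,pickle
from h import *
x,y,yaw,jaw=[float(v) for v in sys.argv[1:5]]  # yaw of carriage x deg
m=pickle.load(open("c1.pkl","rb")); im=cv2.imread("pics/c1.png"); S=3
u0,v0,u1,v1=120,0,385,198
a=cv2.resize(im[v0:v1,u0:u1],None,fx=S,fy=S,interpolation=cv2.INTER_CUBIC)
def L(P,col,cl=False):
    q=proj(world(np.array(P),x,y,np.radians(yaw),0),m); q=((q-[u0,v0]+.5)*S-.5).round().astype(np.int32)
    cv2.polylines(a,[q],cl,col,1,cv2.LINE_AA)
for t in(-.105,0,.105): L([(-.045,t,.006),(.045,t,.006)],(0,0,255))
L([(.045,-.17,.051),(.045,.17,.051),(.057,.17,.051),(.057,-.17,.051)],(0,255,0),True)
L([(-.045+jaw,-.16,.046),(-.045+jaw,.16,.046),(-.057+jaw,.16,.046),(-.057+jaw,-.16,.046)],(255,0,0),True)
L([(-.163,-.045,.056),(-.163,.045,.056),(-.087,.045,.056),(-.087,-.045,.056)],(255,0,255),True)
L([(-.125,0,.072),(-.125,0,.1)],(0,255,255))
L([(-.125+.027*np.cos(k),.027*np.sin(k),.072) for k in np.linspace(0,6.283,40)],(0,255,255))
cv2.imwrite(sys.argv[5],a)
E
python3 ov.py 0.505 0.2345 -97.6 0.0 pics/ov1.png
```

```text
(no output)
```

View pics/ov1.png

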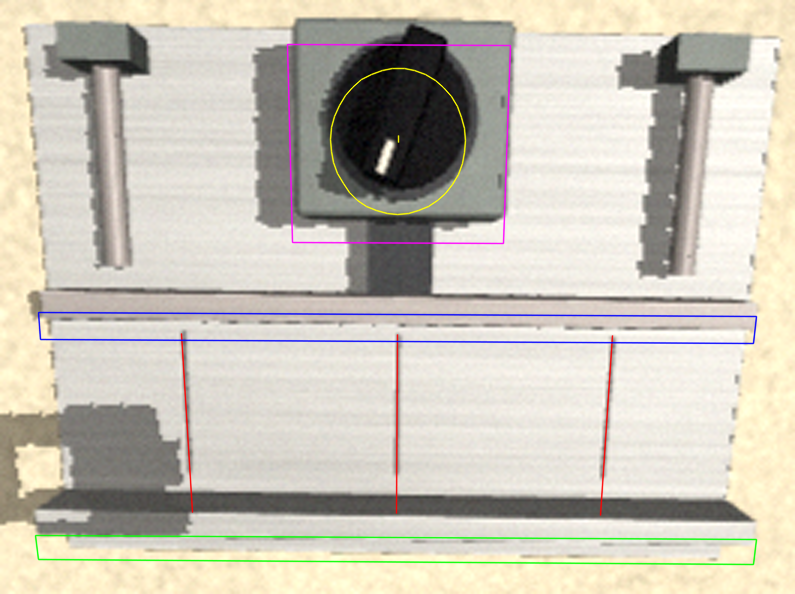

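```bash
cat > ov2.py <<'E'
import sys,pickle
from h import *
x,y,yaw,jaw=[float(v) for v in sys.argv[1:5]]
cam,imf,out=sys.argv[5:8]; u0,v0,u1,v1,S=[int(k) for k in sys.argv[8:13]]
m=camera_model(cam); im=cv2.imread(imf)
a=cv2.convertScaleAbs(cv2.resize(im[v0:v1,u0:u1],None,fx=S,fy=S,interpolation=cv2.INTER_CUBIC),alpha=1.5)
def L(P,col,cl=False):
    q=proj(world(np.array(P),x,y,np.radians(yaw),0),m); q=((q-[u0,v0]+.5)*S-.5).round().astype(np.int32)
    cv2.polylines(a,[q],cl,col,1,cv2.LINE_AA)
for t in(-.105,0,.105): L([(-.045,t,.006),(.045,t,.006)],(0,0,255))
L([(.045,-.17,.051),(.045,.17,.051),(.057,.17,.051),(.057,-.17,.051)],(0,255,0),True)
L([(-.045+jaw,-.16,.046),(-.045+jaw,.16,.046),(-.057+jaw,.16,.046),(-.057+jaw,-.16,.046)],(255,0,0),True)
L([(-.163,-.045,.056),(-.163,.045,.056),(-.087,.045,.056),(-.087,-.045,.056)],(255,0,255),True)
L([(-.125+.027*np.cos(k),.027*np.sin(k),.072) for k in np.linspace(0,6.283,40)],(0,255,255))
cv2.imwrite(out,a)
E
python3 ov2.py 0.505 0.2345 -97.6 0.0 top pics/a_top.png pics/ovt.png 105 140 215 270 5
python3 ov2.py 0.505 0.2345 -97.6 0.0 side pics/a_side.png pics/ovs.png 165 120 285 190 6
python3 - <<'E'
from h import *; import json,pickle
P=json.load(open("poses.json")); m=pickle.load(open("c1.pkl","rb"))
im=cv2.imread("pics/c1.png")
for n in ("lid_round","lid_square","lid_narrow"):
    for part in M[n]:
        q=cv2.convexHull(proj(world(part,*P[n],0),m).astype(np.float32)).round().astype(np.int32); cv2.polylines(im,[q],True,(0,0,255),1)
cv2.imwrite("pics/ovl.png",cv2.resize(im[200:384,160:420],None,fx=3,fy=3))
E
```

```text
(no output)
```

View pics/ovt.png

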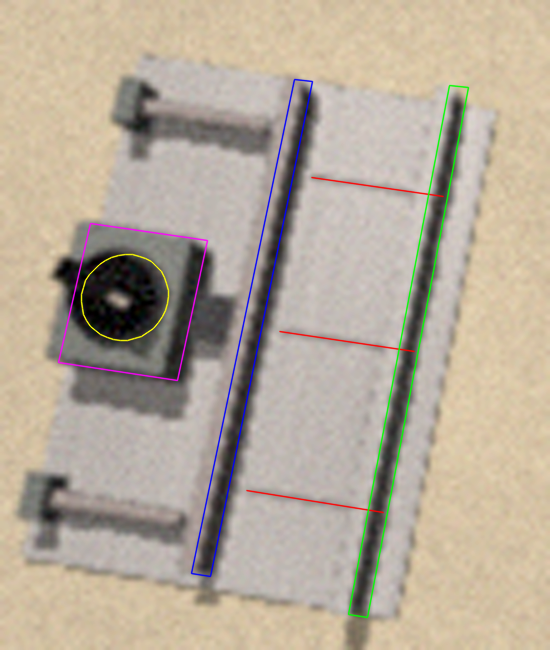

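View pics/ovs.png

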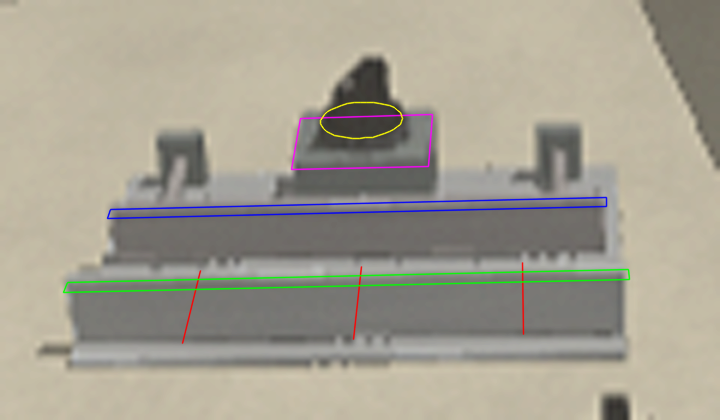

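View pics/ovl.png

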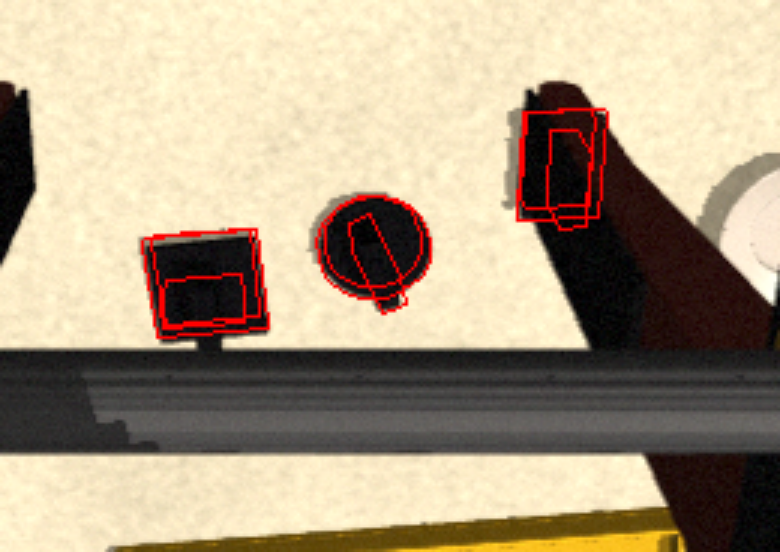

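```bash
python3 ov.py 0.506 0.2447 -97.3 0.002 pics/ov3.png; python3 ov2.py 0.506 0.2447 -97.3 0.002 top pics/a_top.png pics/ovt2.png 105 140 215 270 5
```

```text
(no output)
```

View pics/ov3.png

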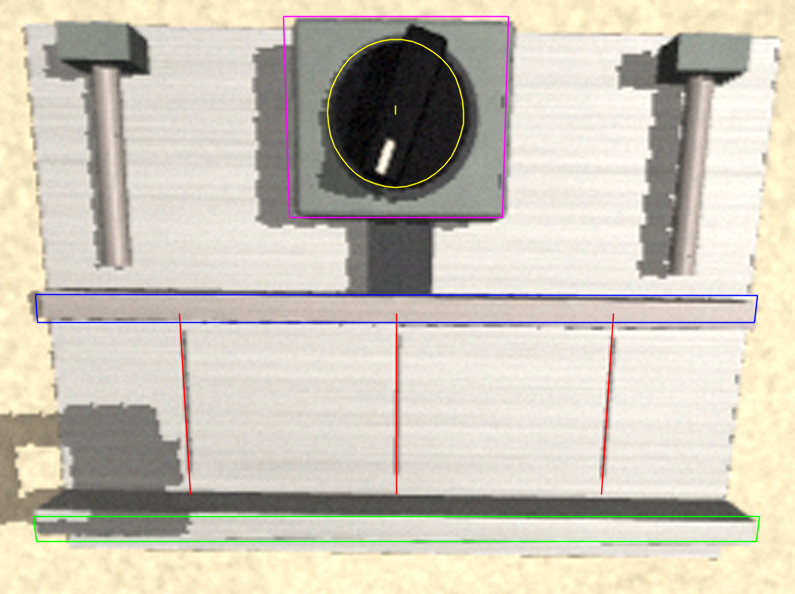

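View pics/ovt2.png

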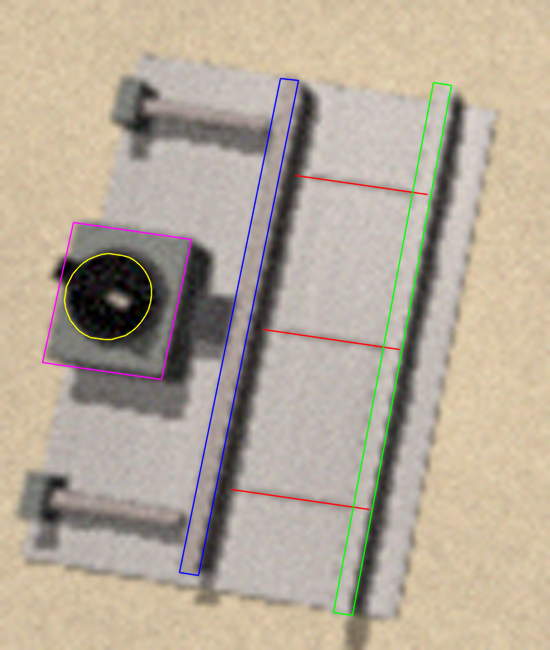

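```bash
python3 plan.py 480 0 260 f-45 60 / 408 -295 130 f-90 60 / 408 -295 46 - 45
```

```text
t=3.10 at [504.4 234.7 339.7] yaw -7.2 q6 0.50
{"offset":[[-47.0,1.0,16.0],[-47.0,7.0,16.0],[-45.0,13.0,16.0],[-43.0,20.0,16.0],[-40.3,24.6,15.6]],"turn":[0.132,0.132,0.132,0.132,0.132]}
{"offset":[[-43.0,26.0,22.0],[-39.0,32.0,22.0],[-35.0,37.0,22.0],[-30.0,41.0,21.0],[-24.0,44.0,22.0]],"turn":[0.131,0.131,0.131,0.131,0.131]}
{"offset":[[-18.9,47.5,21.0],[0.0,0.0,42.0],[0.1,0.0,42.0]],"turn":[0.131,0.0,0.0]}
```

```bash
python3 -m jog '{"offset":[[-47,1,16],[-47,7,16],[-45,13,16],[-43,20,16],[-40.3,24.6,15.6]],"turn":[0.132,0.132,0.132,0.132,0.132],"jaw":[1,1,1,1,1]}' 20;  python3 -m jog '{"offset":[[-43,26,22],[-39,32,22],[-35,37,22],[-30,41,21],[-24,44,22]],"turn":[0.131,0.131,0.131,0.131,0.131],"jaw":[1,1,1,1,1]}'; python3 -m jog '{"offset":[[-18.9,47.5,21],[0,0,0]],"turn":[0.131,0],"jaw":[1,1]}'; python3 - <<'E'
from h import *
im=camera("wrist"); cv2.imwrite("pics/d1.png",cv2.convertScaleAbs(im[:,:,::-1],alpha=1.4))
E
python3 plan.py 408 -295 46 f-90 45
```

```text
time_s: 3.72
position: [0.4794, -0.0006, 0.2596]
tool_rot: [0.925, 0.381, 0.0, -0.0]
wrist_force: [-0.1, -1.0, 0.2]
gripper_width: 1.002
time_s: 4.35
position: [0.4201, -0.2461, 0.1507]
tool_rot: [0.998, 0.063, 0.0, 0.0]
wrist_force: [0.7, 0.1, 0.6]
gripper_width: 1.0
time_s: 4.6
position: [0.406, -0.296, 0.1277]
tool_rot: [1.0, -0.003, -0.002, -0.001]
wrist_force: [-0.4, 0.4, -0.4]
gripper_width: 0.999
t=4.65 at [ 407.1 -294.9  129.1] yaw -90.2 q6 0.88
{"offset":[[1.0,0.0,42.0],[0.1,0.3,41.1]],"turn":[-0.001,-0.001]}
```

View pics/d1.png

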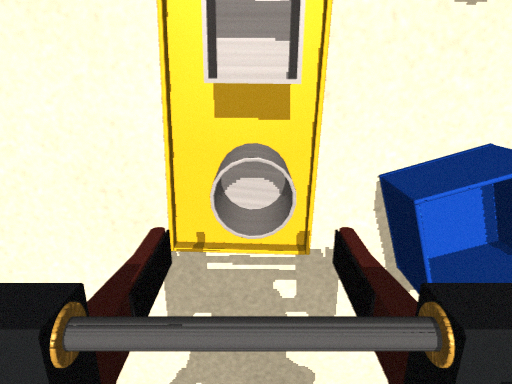

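```bash
python3 -m jog '{"offset":[[1,0,42],[0,0,41],[0,0,0],[0,0,0],[0,0,0]],"turn":[0,0,0,0,0],"jaw":[1,1,-0.3,-0.3,-0.3]}' 15;python3 -m jog '{"offset":[[0,0,0],[0,0,0],[0,0,0]],"turn":[0,0,0],"jaw":[-0.3,-0.3,-0.3]}'
```

```text
time_s: 5.28
position: [0.4102, -0.2959, 0.0502]
tool_rot: [1.0, -0.001, 0.002, 0.001]
wrist_force: [-0.4, 0.8, 3.3]
gripper_width: 0.728
time_s: 5.65
position: [0.4102, -0.296, 0.0501]
tool_rot: [1.0, -0.001, 0.002, 0.001]
wrist_force: [1.8, 2.3, 7.2]
gripper_width: 0.726
```

```bash
python3 -m jog '{"offset":[[0,0,0],[0,0,0],[0,0,0]],"turn":[0,0,0],"jaw":[1,1,1]}'; python3 - <<'E'
from h import *
im=camera("wrist"); cv2.imwrite("pics/d2.png",cv2.convertScaleAbs(im[:,:,::-1],alpha=1.4))
im=camera("side"); cv2.imwrite("pics/d2s.png",cv2.resize(cv2.convertScaleAbs(im[180:350,120:330,::-1],alpha=1.4),None,fx=3.5,fy=3.5))
print(tcp()[2])
E
```

```text
time_s: 6.02
position: [0.4085, -0.2955, 0.0472]
tool_rot: [1.0, -0.002, -0.0, -0.0]
wrist_force: [-0.9, -0.3, 0.1]
gripper_width: 0.993
{'time_s': 6.125, 'q': array([-6.93547821e-01, -1.33866778e-01,  1.75490998e+00, -7.85907946e-05,
        1.52103313e+00,  8.80559983e-01]), 'joint_vel': array([ 1.45961994e-03,  1.84819513e-03,  4.34304188e-04, -7.35305930e-05,
       -2.14022094e-03, -8.93580848e-05]), 'joint_efforts': array([-4.31089984e-04, -3.40786564e+01, -3.98800206e+01,  5.61015343e-02,
       -4.39807505e-02, -3.61177865e-05]), 'position': array([ 0.40853637, -0.29544565,  0.0470937 ]), 'tool_rot': array([ 9.99998603e-01, -1.65377338e-03, -2.11264903e-04, -1.24071095e-04]), 'wrist_force': array([0.93620712, 1.11441917, 0.17522694]), 'torque': array([0.05207755, 0.18494852, 0.03066455]), 'gripper_width': 1.0001851149115057}
```

View pics/d2s.png

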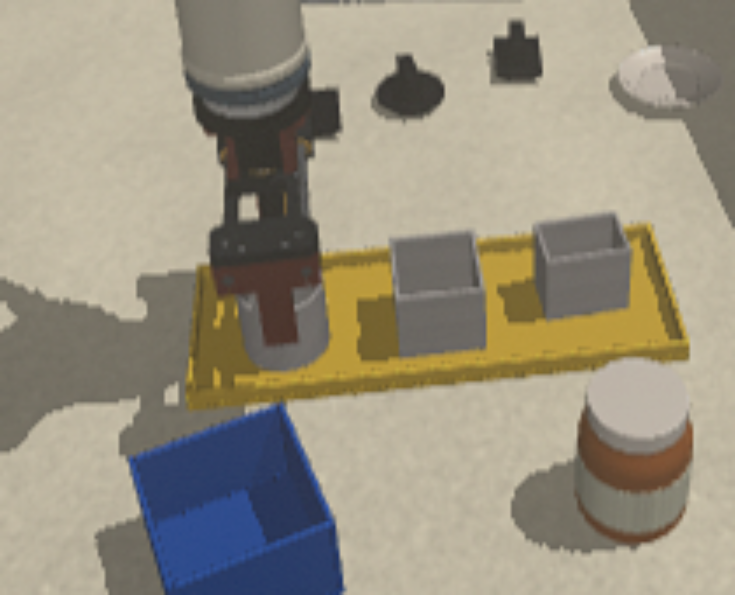

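```bash
python3 -m jog '{"offset":[[0,0,1],[0,0,0],[0,0,0],[0,0,0],[0,0,0]],"turn":[-0.1745,-0.1745,-0.1745,-0.1745,-0.1745],"jaw":[1,1,1,1,1]}' 30;python3 -m jog '{"offset":[[0,0,0],[0,0,0],[0,0,0],[0,0,0],[0,0,0]],"turn":[-0.1745,-0.1745,-0.1745,-0.1745,0],"jaw":[1,1,1,1,1]}'; python3 -m jog '{"offset":[[0,0,0],[0,0,0],[0,0,0],[0,0,0]],"turn":[0,0,0,0],"jaw":[-0.3,-0.3,-0.3,-0.3]}'; python3 plan.py 408 -295 160 - 50 / 407.4 254.2 160 f-7.6 57 / 407.4 254.2 60 - 50
```

```text
time_s: 6.75
position: [0.4086, -0.2955, 0.0461]
tool_rot: [0.906, 0.424, -0.0, -0.0]
wrist_force: [0.0, -0.1, 0.7]
gripper_width: 1.003
time_s: 7.38
position: [0.4086, -0.2955, 0.0462]
tool_rot: [0.709, 0.705, -0.0, -0.0]
wrist_force: [-0.3, 0.9, -1.4]
gripper_width: 0.997
time_s: 7.88
position: [0.4087, -0.2955, 0.0463]
tool_rot: [0.709, 0.706, -0.0, -0.0]
wrist_force: [-1.0, 0.8, 0.6]
gripper_width: 0.721
t=7.88 at [ 408.7 -295.5   46.3] yaw -0.2 q6 -0.69
{"offset":[[0.0,-0.0,-38.0],[0.0,-0.0,-38.0],[0.5,-0.7,-37.7],[55.0,-0.0,0.0],[55.0,-1.0,0.0]],"turn":[0.0,0.0,0.0,0.013,0.013]}
{"offset":[[55.0,-2.0,0.0],[55.0,-2.0,0.0],[55.0,-3.0,0.0],[55.0,-4.0,0.0],[55.0,-5.0,0.0]],"turn":[0.013,0.013,0.013,0.013,0.013]}
{"offset":[[54.0,-5.0,0.0],[54.0,-6.0,0.0],[54.7,-6.8,0.0],[-0.0,0.0,33.0],[-0.0,0.0,34.0]],"turn":[0.013,0.013,0.013,0.0,0.0]}
{"offset":[[-0.0,0.0,33.0]],"turn":[0.0]}
```

```bash
python3 -m jog '{"offset":[[0,0,-38],[0,0,-38],[0,0,-38],[55,0,0],[55,-1,0]],"turn":[0,0,0,0.013,0.013],"jaw":[-0.4,-0.4,-0.4,-0.4,-0.4]}' 35;python3 -m jog '{"offset":[[55,-2,0],[55,-2,0],[55,-3,0],[55,-4,0],[55,-5,0]],"turn":[0.013,0.013,0.013,0.013,0.013],"jaw":[-0.4,-0.4,-0.4,-0.4,-0.4]}';python3 -m jog '{"offset":[[54,-5,0],[54,-6,0],[54,-6,0],[0,0,0],[0,0,0]],"turn":[0.013,0.013,0.013,0,0],"jaw":[-0.4,-0.4,-0.4,-0.4,-0.4]}'; python3 plan.py 407.4 254.2 49 f-7.6 40;python3 - <<'E'
from h import *
im=camera("wrist"); cv2.imwrite("pics/e1.png",cv2.convertScaleAbs(im[:,:,::-1],alpha=1.4))
E
```

```text
time_s: 8.5
position: [0.4087, -0.1846, 0.1604]
tool_rot: [0.718, 0.696, 0.0, 0.0]
wrist_force: [1.0, 0.7, -2.1]
gripper_width: 0.716
time_s: 9.12
position: [0.4076, 0.0918, 0.1601]
tool_rot: [0.74, 0.673, 0.0, 0.0]
wrist_force: [0.1, 0.1, -3.0]
gripper_width: 0.72
time_s: 9.75
position: [0.4083, 0.2527, 0.1598]
tool_rot: [0.752, 0.659, -0.001, 0.0]
wrist_force: [0.7, -0.2, -1.5]
gripper_width: 0.716
t=9.75 at [408.3 252.7 159.8] yaw -7.6 q6 0.62
{"offset":[[1.0,-0.0,37.0],[0.0,-1.0,37.0],[0.5,-0.0,36.8]],"turn":[-0.0,-0.0,-0.0]}
```

View pics/e1.png

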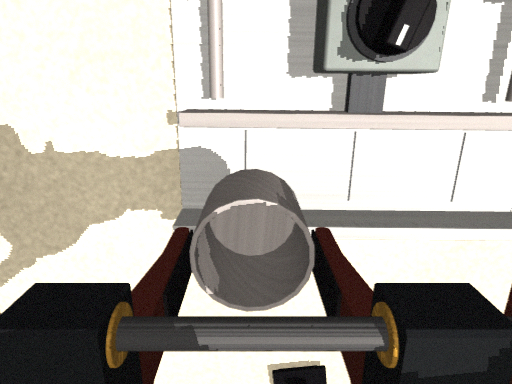

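Held well, heading over the left cross line. Lower and release.

```bash
python3 -m jog '{"offset":[[1,0,37],[0,-1,37],[0.5,0,25],[0,0,6],[0,0,4]],"turn":[0,0,0,0,0],"jaw":[-0.4,-0.4,-0.4,-0.4,-0.4]}';python3 -m jog '{"offset":[[0,0,1],[0,0,0],[0,0,0]],"turn":[0,0,0],"jaw":[-0.4,-0.4,-0.4]}'
```

```text
time_s: 10.42
position: [0.4084, 0.254, 0.0521]
tool_rot: [0.753, 0.658, 0.001, 0.0]
wrist_force: [0.2, 0.2, -2.0]
gripper_width: 0.716
time_s: 10.8
position: [0.4081, 0.2547, 0.051]
tool_rot: [0.753, 0.658, 0.001, 0.0]
wrist_force: [-0.0, -0.4, -1.7]
gripper_width: 0.716
```

```bash
python3 -m jog '{"offset":[[0,0,2],[0,0,0],[0,0,0]],"turn":[0,0,0],"jaw":[-0.4,-0.4,-0.4]}';python3 -m jog '{"offset":[[0,0,0],[0,0,0],[0,0,0]],"turn":[0,0,0],"jaw":[1,1,1]}'; python3 plan.py 408 252 160 - 55 / 521 -296 130 f-90 58
```

```text
time_s: 11.18
position: [0.4078, 0.2546, 0.0484]
tool_rot: [0.753, 0.658, 0.0, -0.0]
wrist_force: [-0.2, 0.2, -1.2]
gripper_width: 0.713
time_s: 11.55
position: [0.4079, 0.2546, 0.0485]
tool_rot: [0.753, 0.658, 0.0, 0.0]
wrist_force: [0.7, 0.4, -0.3]
gripper_width: 0.99
t=11.55 at [407.9 254.6  48.5] yaw -7.6 q6 0.62
{"offset":[[-1.0,0.0,-37.0],[-1.0,0.0,-37.0],[-0.5,0.5,-37.5],[-53.0,18.0,3.0],[-50.0,26.0,3.0]],"turn":[0.0,0.0,0.0,0.144,0.144]}
{"offset":[[-45.0,33.0,3.0],[-40.0,39.0,3.0],[-34.0,44.0,3.0],[-28.0,49.0,3.0],[-20.0,52.0,3.0]],"turn":[0.144,0.144,0.144,0.144,0.144]}
{"offset":[[-13.0,55.0,3.0],[-4.0,55.0,3.0],[3.4,56.1,3.0]],"turn":[0.144,0.144,0.144]}
```

```bash
python3 -m jog '{"offset":[[-1,0,-37],[-1,0,-37],[-0.5,0.5,-37.5],[-53,18,3],[-50,26,3]],"turn":[0,0,0,0.144,0.144],"jaw":[1,1,1,1,1]}' 15;python3 -m jog '{"offset":[[-45,33,3],[-40,39,3],[-34,44,3],[-28,49,3],[-20,52,3]],"turn":[0.144,0.144,0.144,0.144,0.144],"jaw":[1,1,1,1,1]}';python3 -m jog '{"offset":[[-13,55,3],[-4,55,3],[3.4,56,3],[0,0,0]],"turn":[0.144,0.144,0.144,0],"jaw":[1,1,1,1]}'; python3 plan.py 521 -296 46 f-91.5 45;python3 - <<'E'
from h import *
im=camera("wrist"); cv2.imwrite("pics/e2.png",cv2.convertScaleAbs(im[:,:,::-1],alpha=1.4))
E
```

```text
time_s: 12.18
position: [0.4304, 0.1412, 0.1547]
tool_rot: [0.84, 0.543, 0.001, 0.0]
wrist_force: [0.1, -1.0, -0.1]
gripper_width: 0.997
time_s: 12.8
position: [0.4871, -0.1336, 0.139]
tool_rot: [0.978, 0.211, 0.0, 0.0]
wrist_force: [1.2, 0.2, -0.0]
gripper_width: 0.998
time_s: 13.3
position: [0.5202, -0.2991, 0.1279]
tool_rot: [1.0, -0.004, -0.001, -0.0]
wrist_force: [-0.4, -0.2, 0.6]
gripper_width: 0.995
t=13.30 at [ 520.2 -299.1  127.9] yaw -90.5 q6 1.00
{"offset":[[0.0,-2.0,41.0],[1.0,-1.1,40.9]],"turn":[0.009,0.009]}
```

View pics/e2.png

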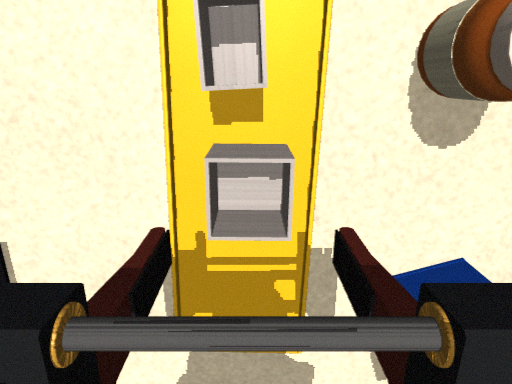

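```bash
python3 -m jog '{"offset":[[0,-2,41],[1,-1,40],[0,0,0],[0,0,0]],"turn":[0.009,0.009,0,0],"jaw":[1,1,1,1]}' 15;python3 -m jog '{"offset":[[0,0,0],[0,0,0],[0,0,0],[0,0,0]],"turn":[0,0,0,0],"jaw":[-0.3,-0.3,-0.3,-0.3]}';python3 -m jog '{"offset":[[0,0,0],[0,0,0],[0,0,0],[0,0,0]],"turn":[0,0,0,-0.1745],"jaw":[1,1,1,1]}'; python3 -m jog '{"offset":[[0,0,0],[0,0,0],[0,0,0],[0,0,0],[0,0,0]],"turn":[-0.1745,-0.1745,-0.1745,-0.1745,-0.1745],"jaw":[1,1,1,1,1]}';python3 -m jog '{"offset":[[0,0,0],[0,0,0],[0,0,0],[0,0,0],[0,0,0]],"turn":[-0.1745,-0.1745,-0.1745,0,0],"jaw":[1,1,1,1,1]}' 30
```

```text
time_s: 13.85
position: [0.5228, -0.2926, 0.051]
tool_rot: [1.0, -0.01, 0.001, 0.001]
wrist_force: [-0.2, 0.0, 0.2]
gripper_width: 1.001
time_s: 14.35
position: [0.5225, -0.2936, 0.0501]
tool_rot: [1.0, -0.01, 0.001, 0.001]
wrist_force: [-0.6, -1.7, 5.4]
gripper_width: 0.727
time_s: 14.85
position: [0.5218, -0.2928, 0.0484]
tool_rot: [0.997, 0.079, -0.0, -0.0]
wrist_force: [0.2, 0.2, -0.6]
gripper_width: 0.998
time_s: 15.48
position: [0.5218, -0.2928, 0.0485]
tool_rot: [0.87, 0.493, -0.0, -0.0]
wrist_force: [-0.5, 0.0, 0.0]
gripper_width: 0.998
time_s: 16.1
position: [0.5219, -0.2929, 0.0487]
tool_rot: [0.716, 0.698, -0.0, -0.0]
wrist_force: [-0.1, 0.3, -0.9]
gripper_width: 1.005
```

```bash
python3 -m jog '{"offset":[[0,0,2],[0,0,0],[0,0,0],[0,0,0],[0,0,0]],"turn":[0,0,0,0,0],"jaw":[-0.4,-0.4,-0.4,-0.4,-0.4]}' 35; python3 plan.py 522 -293 160 - 50 / 506.5 241 160 f-7.6 57
```

```text
time_s: 16.73
position: [0.5224, -0.2937, 0.0477]
tool_rot: [0.715, 0.699, -0.0, 0.001]
wrist_force: [0.2, -2.8, 5.9]
gripper_width: 0.864
t=16.73 at [ 522.4 -293.7   47.7] yaw -1.2 q6 -0.55
{"offset":[[0.0,-0.0,-37.0],[0.0,-0.0,-38.0],[0.5,-0.2,-37.3],[53.0,-3.0,-0.0],[53.0,-3.0,-0.0]],"turn":[0.0,0.0,0.0,0.011,0.011]}
{"offset":[[53.0,-4.0,-0.0],[53.0,-4.0,-0.0],[53.0,-5.0,-0.0],[53.0,-6.0,-0.0],[53.0,-6.0,-0.0]],"turn":[0.011,0.011,0.011,0.011,0.011]}
{"offset":[[53.0,-7.0,-0.0],[54.0,-7.0,-0.0],[53.2,-8.5,-0.8]],"turn":[0.011,0.011,0.011]}
```

```bash
python3 - <<'E'
from h import *
im=camera("wrist"); cv2.imwrite("pics/e3.png",cv2.convertScaleAbs(im[:,:,::-1],alpha=1.4))
im=camera("side"); cv2.imwrite("pics/e3s.png",cv2.resize(cv2.convertScaleAbs(im[180:350,120:330,::-1],alpha=1.4),None,fx=3.5,fy=3.5))
print(sense()["gripper_width"])
E
```

```text
0.8612622927388228
```

View pics/e3.png

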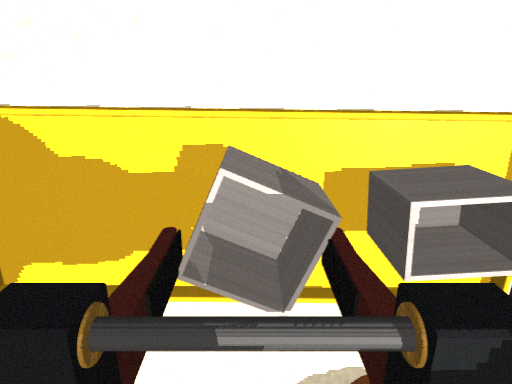

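View pics/e3s.png

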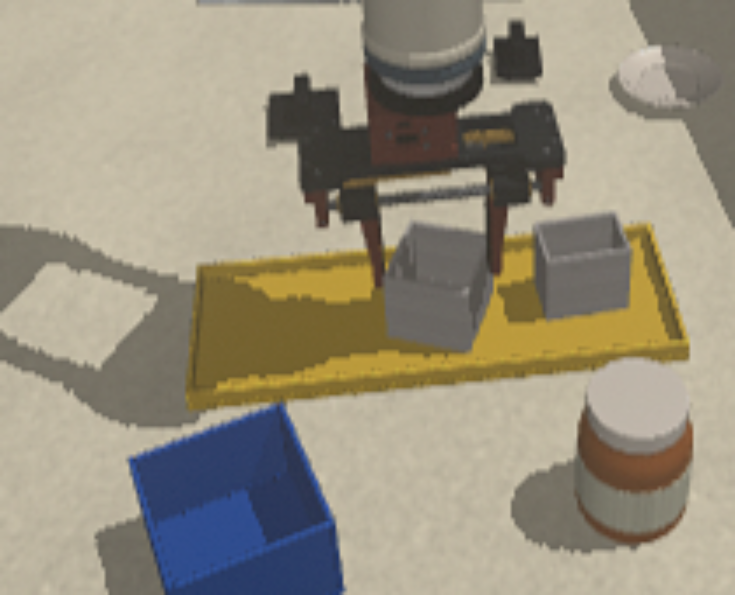

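```bash
python3 -m jog '{"offset":[[0,0,0],[0,0,0],[0,0,-40],[0,0,-40],[0,0,0]],"turn":[0,0,0,0,0],"jaw":[1,1,1,1,1]}' 15;python3 - <<'E'
from h import *
m=camera_model("wrist");im=camera("wrist"); cv2.imwrite("pics/e4.png",cv2.convertScaleAbs(im[:,:,::-1],alpha=1.4))
r=cut_out("tub_square","wrist"); print([(q["p"],q["location"],q["mask"].sum()) for q in r])
print(fit("tub_square",[(r[0]["mask"],m)],[.522,-.293,-.35],.004), tcp()[0])
E
```

```text
time_s: 17.45
position: [0.5235, -0.2936, 0.1308]
tool_rot: [0.714, 0.7, 0.001, 0.003]
wrist_force: [-0.1, -0.1, -0.5]
gripper_width: 1.0
[(0.73, [253.6, 188.3], np.int64(7901))]
(array([ 0.52495061, -0.28905276, -0.41538567]), np.float64(0.009064100047419898)) [ 0.52186749 -0.29270284  0.12617923]
```

View pics/e4.png

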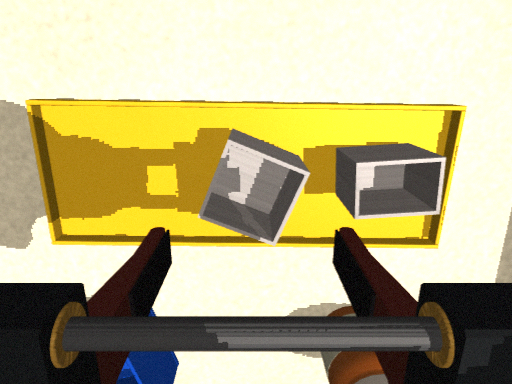

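```bash
python3 plan.py 525 -289 126 f66.2 45 / 525 -289 47 - 42
```

```text
t=17.55 at [ 521.9 -292.7  126.2] yaw -1.2 q6 -0.55
{"offset":[[1.0,0.0,0.0],[0.0,1.0,0.0],[0.0,1.0,0.0],[0.0,1.0,0.0],[0.0,0.0,0.0]],"turn":[-0.168,-0.168,-0.168,-0.168,-0.168]}
{"offset":[[1.0,1.0,0.0],[-0.1,0.5,0.2],[-0.0,-0.0,39.0],[-0.0,-0.0,40.0]],"turn":[-0.168,-0.168,0.0,0.0]}
```

```bash
python3 -m jog '{"offset":[[1,0,0],[0,1,0],[0,1,0],[0,1,0],[0,0,0]],"turn":[-0.168,-0.168,-0.168,-0.168,-0.168],"jaw":[1,1,1,1,1]}'; python3 -m jog '{"offset":[[1,1,0],[0,0,0],[0,0,39],[0,0,40],[0,0,0]],"turn":[-0.168,-0.168,0,0,0],"jaw":[1,1,1,1,1]}';python3 -m jog '{"offset":[[0,0,0],[0,0,0],[0,0,0],[0,0,0],[0,0,0]],"turn":[0,0,0,0,0],"jaw":[1,-0.3,-0.3,-0.3,-0.3]}'
```

```text
time_s: 18.18
position: [0.5239, -0.2903, 0.1239]
tool_rot: [0.364, 0.931, 0.001, -0.002]
wrist_force: [0.6, 0.2, 0.3]
gripper_width: 0.999
time_s: 18.8
position: [0.5214, -0.2875, 0.0414]
tool_rot: [0.206, 0.978, 0.002, -0.005]
wrist_force: [-0.0, 0.3, 1.7]
gripper_width: 1.001
time_s: 19.42
position: [0.5252, -0.2899, 0.049]
tool_rot: [0.206, 0.978, -0.0, 0.001]
wrist_force: [-0.0, 0.5, 3.9]
gripper_width: 0.73
```

Good (64 mm). Open, lift clear, turn to −23.8°, lower, grip.

```bash
python3 -m jog '{"offset":[[0,0,0],[0,0,0],[0,0,-40],[0,0,-10],[0,0,0]],"turn":[0,0,0,0,0.174],"jaw":[1,1,1,1,1]}'; python3 -m jog '{"offset":[[0,0,0],[0,0,0],[0,0,0],[0,0,0],[0,0,0]],"turn":[0.174,0.174,0.174,0.174,0.174],"jaw":[1,1,1,1,1]}';python3 -m jog '{"offset":[[0,0,0],[0,0,0],[0,0,0],[0,0,0]],"turn":[0.174,0.174,0.174,0],"jaw":[1,1,1,1]}'; python3 plan.py 525.2 -289.9 48 f-23.8 100
```

```text
time_s: 20.05
position: [0.5253, -0.29, 0.0987]
tool_rot: [0.292, 0.956, -0.0, 0.001]
wrist_force: [-0.4, -0.6, -0.9]
gripper_width: 0.998
time_s: 20.68
position: [0.5245, -0.2895, 0.0967]
tool_rot: [0.669, 0.743, -0.0, -0.001]
wrist_force: [0.2, -0.1, 0.2]
gripper_width: 0.998
time_s: 21.18
position: [0.5245, -0.2895, 0.0968]
tool_rot: [0.836, 0.549, -0.0, -0.0]
wrist_force: [0.4, -0.1, 0.4]
gripper_width: 1.003
t=21.18 at [ 524.5 -289.5   96.8] yaw -23.5 q6 -0.15
{"offset":[[-0.1,0.8,48.8]],"turn":[0.006]}
```

```bash
python3 -m jog '{"offset":[[0,1,49],[0,0,0],[0,0,0]],"turn":[0.006,0,0],"jaw":[1,1,1]}' 30; python3 -m jog '{"offset":[[0,0,0],[0,0,0],[0,0,0],[0,0,0],[0,0,0]],"turn":[0,0,0,0,0],"jaw":[-0.4,-0.4,-0.4,-0.4,-0.4]}';python3 plan.py 525 -289.9 160 - 50 / 506.5 241 160 f-7.6 57
```

```text
time_s: 21.55
position: [0.5258, -0.2901, 0.0497]
tool_rot: [0.838, 0.546, 0.0, 0.0]
wrist_force: [-0.2, -0.1, 0.4]
gripper_width: 1.002
time_s: 22.18
position: [0.526, -0.2903, 0.0499]
tool_rot: [0.838, 0.545, 0.0, 0.001]
wrist_force: [-1.2, 1.0, 5.5]
gripper_width: 0.726
t=22.18 at [ 526.  -290.3   49.9] yaw -23.9 q6 -0.14
{"offset":[[-0.0,-0.0,-37.0],[-0.0,-0.0,-37.0],[-0.1,-0.9,-36.1],[48.0,-23.0,-0.0],[48.0,-22.0,-0.0]],"turn":[0.0,0.0,0.0,-0.028,-0.028]}
{"offset":[[49.0,-20.0,-0.0],[50.0,-19.0,-0.0],[50.0,-18.0,-0.0],[51.0,-16.0,-0.0],[51.0,-15.0,-0.0]],"turn":[-0.028,-0.028,-0.028,-0.028,-0.028]}
{"offset":[[51.0,-14.0,-0.0],[52.0,-12.0,-0.0],[51.7,-10.5,-0.4]],"turn":[-0.028,-0.028,-0.028]}
```

```bash
python3 -m jog '{"offset":[[0,0,-37],[0,0,-37],[0,-1,-36],[48,-23,0],[48,-22,0]],"turn":[0,0,0,-0.028,-0.028],"jaw":[-0.4,-0.4,-0.4,-0.4,-0.4]}' 35; python3 -m jog '{"offset":[[49,-20,0],[50,-19,0],[50,-18,0],[51,-16,0],[51,-15,0]],"turn":[-0.028,-0.028,-0.028,-0.028,-0.028],"jaw":[-0.4,-0.4,-0.4,-0.4,-0.4]}';python3 -m jog '{"offset":[[51,-14,0],[52,-12,0],[51.7,-10.5,0],[0,0,0],[0,0,0]],"turn":[-0.028,-0.028,-0.028,0,0],"jaw":[-0.4,-0.4,-0.4,-0.4,-0.4]}'; python3 plan.py 506.5 241 53 f-7.6 40;python3 - <<'E'
from h import *
im=camera("wrist"); cv2.imwrite("pics/f1.png",cv2.convertScaleAbs(im[:,:,::-1],alpha=1.4))
E
```

```text
time_s: 22.8
position: [0.5209, -0.1828, 0.1586]
tool_rot: [0.823, 0.568, 0.0, -0.0]
wrist_force: [0.8, 0.1, -2.1]
gripper_width: 0.722
time_s: 23.42
position: [0.512, 0.084, 0.1581]
tool_rot: [0.78, 0.625, -0.0, -0.0]
wrist_force: [0.3, 0.5, -1.8]
gripper_width: 0.725
time_s: 24.05
position: [0.5061, 0.2409, 0.1581]
tool_rot: [0.754, 0.657, -0.001, 0.0]
wrist_force: [-0.2, 0.2, -0.8]
gripper_width: 0.727
t=24.05 at [506.1 240.9 158.1] yaw -7.8 q6 0.52
{"offset":[[0.0,0.0,35.0],[0.0,0.0,35.0],[0.3,0.5,35.1]],"turn":[-0.001,-0.001,-0.001]}
```

View pics/f1.png

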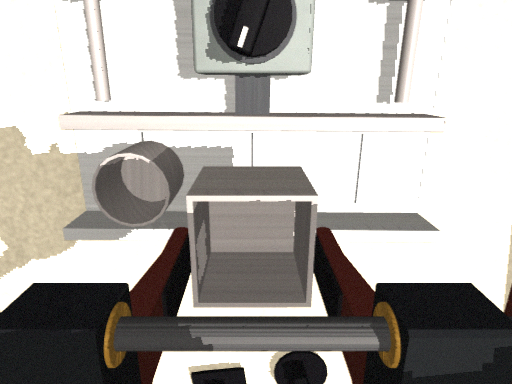

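```bash
python3 -m jog '{"offset":[[0,0,35],[0,0,35],[0,0,25],[0,0,8],[0,0,0]],"turn":[0,0,0,0,0],"jaw":[-0.4,-0.4,-0.4,-0.4,-0.4]}';python3 -m jog '{"offset":[[0,0,1],[0,0,0],[0,0,0]],"turn":[0,0,0],"jaw":[-0.4,-0.4,-0.4]}'
```

```text
time_s: 24.72
position: [0.5065, 0.2404, 0.056]
tool_rot: [0.754, 0.657, -0.0, -0.0]
wrist_force: [0.3, 0.1, -0.8]
gripper_width: 0.722
time_s: 25.1
position: [0.5066, 0.2414, 0.0556]
tool_rot: [0.754, 0.657, 0.001, 0.0]
wrist_force: [-0.2, 0.2, -1.3]
gripper_width: 0.723
```

```bash
python3 -m jog '{"offset":[[0,0,3],[0,0,0],[0,0,0]],"turn":[0,0,0],"jaw":[-0.4,-0.4,-0.4]}'; python3 -m jog '{"offset":[[0,0,0],[0,0,0],[0,0,0],[0,0,0]],"turn":[0,0,0,0],"jaw":[0.85,0.85,0.85,0.85]}'; python3 plan.py 506 239 160 - 55 / 631.6 -285 135 f0 58
```

```text
time_s: 25.48
position: [0.5064, 0.2413, 0.0519]
tool_rot: [0.754, 0.657, 0.0, 0.0]
wrist_force: [-1.3, -0.5, -0.2]
gripper_width: 0.73
time_s: 25.98
position: [0.5063, 0.2412, 0.0519]
tool_rot: [0.754, 0.657, 0.0, 0.0]
wrist_force: [-0.3, 0.7, -0.0]
gripper_width: 0.922
t=25.98 at [506.3 241.2  51.9] yaw -7.9 q6 0.52
{"offset":[[-1.0,0.0,-54.0],[-1.2,0.0,-54.1],[-50.0,20.0,2.0],[-50.0,19.0,3.0],[-51.0,18.0,2.0]],"turn":[0.0,0.0,-0.014,-0.014,-0.014]}
{"offset":[[-51.0,17.0,3.0],[-51.0,17.0,2.0],[-52.0,16.0,3.0],[-52.0,15.0,2.0],[-52.0,15.0,3.0]],"turn":[-0.014,-0.014,-0.014,-0.014,-0.014]}
{"offset":[[-52.0,14.0,2.0],[-51.9,12.9,3.0]],"turn":[-0.014,-0.014]}
```

```bash
python3 -m jog '{"offset":[[-1,0,-54],[-1,0,-54],[-50,20,2],[-50,19,3],[-51,18,2]],"turn":[0,0,-0.014,-0.014,-0.014],"jaw":[0.85,1,1,1,1]}' 15; python3 -m jog '{"offset":[[-51,17,3],[-51,17,2],[-52,16,3],[-52,15,2],[-52,15,3]],"turn":[-0.014,-0.014,-0.014,-0.014,-0.014],"jaw":[1,1,1,1,1]}';python3 -m jog '{"offset":[[-52,14,2],[-52,13,3],[0,0,0],[0,0,0]],"turn":[-0.014,-0.014,0,0],"jaw":[1,1,1,1]}';python3 - <<'E'
from h import *
m=camera_model("wrist");im=camera("wrist"); cv2.imwrite("pics/f2.png",cv2.convertScaleAbs(im[:,:,::-1],alpha=1.4))
r=cut_out("tub_narrow","wrist"); print([(q["p"],q["location"],q["mask"].sum()) for q in r])
print(fit("tub_narrow",[(r[0]["mask"],m)],[.6316,-.285,0.02],.004), tcp()[0])
E
```

```text
time_s: 26.6
position: [0.5443, 0.081, 0.1529]
tool_rot: [0.739, 0.673, 0.0, 0.0]
wrist_force: [-0.3, -0.9, -0.5]
gripper_width: 1.004
time_s: 27.22
position: [0.6069, -0.1822, 0.1399]
tool_rot: [0.716, 0.698, 0.0, 0.0]
wrist_force: [-0.3, 1.4, 0.2]
gripper_width: 0.999
time_s: 27.72
position: [0.6316, -0.2846, 0.1345]
tool_rot: [0.706, 0.708, 0.0, -0.0]
wrist_force: [0.1, 0.1, 0.3]
gripper_width: 0.998
[(0.65, [252.2, 193.4], np.int64(6016))]
(array([ 0.63269608, -0.28635445,  0.05272729]), np.float64(0.002563229269073166)) [ 0.63196971 -0.28364263  0.13543797]
```

View pics/f2.png

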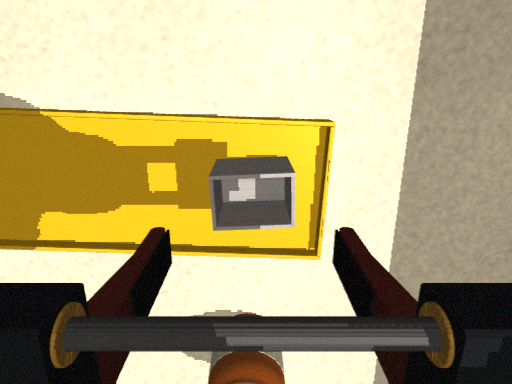

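```bash
python3 plan.py 632.7 -286.4 47 f3 45
```

```text
t=27.82 at [ 632.  -283.6  135.4] yaw 0.2 q6 -0.48
{"offset":[[-1.0,0.0,44.0],[-1.8,0.6,44.4]],"turn":[-0.024,-0.024]}
```

```bash
python3 -m jog '{"offset":[[-1,0,44],[-1.8,0.6,44],[0,0,0],[0,0,0]],"turn":[-0.024,-0.024,0,0],"jaw":[1,1,1,1]}'; python3 -m jog '{"offset":[[0,0,0],[0,0,0],[0,0,0],[0,0,0]],"turn":[0,0,0,0],"jaw":[-0.3,-0.3,-0.3,-0.3]}';python3 -m jog '{"offset":[[0,0,0],[0,0,0],[0,0,-40],[0,0,-10],[0,0,0]],"turn":[0,0,0,0,0.1745],"jaw":[1,1,1,1,1]}'; python3 -m jog '{"offset":[[0,0,0],[0,0,0],[0,0,0],[0,0,0],[0,0,0]],"turn":[0.1745,0.1745,0.1745,0.1745,0.1745],"jaw":[1,1,1,1,1]}';python3 -m jog '{"offset":[[0,0,0],[0,0,0],[0,0,0],[0,0,0]],"turn":[0.1745,0.1745,0.1745,0],"jaw":[1,1,1,1]}' 30
```

```text
time_s: 28.32
position: [0.6333, -0.2872, 0.0494]
tool_rot: [0.689, 0.725, 0.0, 0.001]
wrist_force: [-0.4, -0.7, 0.6]
gripper_width: 1.001
time_s: 28.82
position: [0.6329, -0.2879, 0.0481]
tool_rot: [0.689, 0.725, 0.0, 0.001]
wrist_force: [-0.6, 1.0, 4.9]
gripper_width: 0.725
time_s: 29.45
position: [0.633, -0.288, 0.098]
tool_rot: [0.751, 0.661, 0.0, 0.001]
wrist_force: [-0.2, 0.9, -1.0]
gripper_width: 1.002
time_s: 30.08
position: [0.6322, -0.2876, 0.0955]
tool_rot: [0.96, 0.281, -0.0, -0.0]
wrist_force: [0.4, -0.3, -0.2]
gripper_width: 0.998
time_s: 30.58
position: [0.6322, -0.2876, 0.0958]
tool_rot: [1.0, 0.026, -0.0, -0.0]
wrist_force: [0.4, -0.5, -0.4]
gripper_width: 0.998
```

```bash
python3 -m jog '{"offset":[[1,0,48],[0,0,0],[0,0,0]],"turn":[0,0,0],"jaw":[1,1,1]}' 30; python3 -m jog '{"offset":[[0,0,0],[0,0,0],[0,0,0],[0,0,0],[0,0,0]],"turn":[0,0,0,0,0],"jaw":[-0.6,-0.6,-0.6,-0.6,-0.6]}' 35;python3 plan.py 633 -287.5 160 - 50 / 605.6 227.8 160 f-7.6 57
```

```text
time_s: 30.95
position: [0.6335, -0.2877, 0.0495]
tool_rot: [1.0, 0.026, 0.0, 0.0]
wrist_force: [0.8, -1.0, 0.9]
gripper_width: 0.996
time_s: 31.58
position: [0.6334, -0.2875, 0.0489]
tool_rot: [1.0, 0.026, -0.0, -0.0]
wrist_force: [-0.3, 0.2, 0.7]
gripper_width: 0.494
t=31.57 at [ 633.4 -287.5   48.9] yaw -87.1 q6 1.04
{"offset":[[-0.0,-0.0,-37.0],[-0.0,-0.0,-37.0],[-0.4,-0.1,-37.1],[-0.0,-52.0,0.0],[7.0,-51.0,0.0]],"turn":[0.0,0.0,0.0,-0.139,-0.139]}
{"offset":[[14.0,-50.0,0.0],[21.0,-47.0,0.0],[27.0,-44.0,0.0],[33.0,-40.0,0.0],[38.0,-35.0,0.0]],"turn":[-0.139,-0.139,-0.139,-0.139,-0.139]}
{"offset":[[42.0,-29.0,0.0],[46.0,-23.0,0.0],[49.2,-15.4,0.1]],"turn":[-0.139,-0.139,-0.139]}
```

```bash
python3 -m jog '{"offset":[[0,0,-37],[0,0,-37],[0,0,-37],[0,-52,0],[7,-51,0]],"turn":[0,0,0,-0.139,-0.139],"jaw":[-0.6,-0.6,-0.6,-0.6,-0.6]}'; python3 -m jog '{"offset":[[14,-50,0],[21,-47,0],[27,-44,0],[33,-40,0],[38,-35,0]],"turn":[-0.139,-0.139,-0.139,-0.139,-0.139],"jaw":[-0.6,-0.6,-0.6,-0.6,-0.6]}';python3 -m jog '{"offset":[[42,-29,0],[46,-23,0],[49,-15,0],[0,0,0],[0,0,0]],"turn":[-0.139,-0.139,-0.139,0,0],"jaw":[-0.6,-0.6,-0.6,-0.6,-0.6]}';python3 plan.py 605.6 227.8 57 f-7.6 40;python3 - <<'E'
from h import *
im=camera("wrist"); cv2.imwrite("pics/f3.png",cv2.convertScaleAbs(im[:,:,::-1],alpha=1.4))
E
```

```text
time_s: 32.2
position: [0.6278, -0.1837, 0.1599]
tool_rot: [0.986, 0.165, 0.0, -0.0]
wrist_force: [1.0, -0.5, -2.1]
gripper_width: 0.499
time_s: 32.83
position: [0.6132, 0.0755, 0.1594]
tool_rot: [0.871, 0.492, -0.0, -0.0]
wrist_force: [0.4, 0.9, -2.4]
gripper_width: 0.497
time_s: 33.45
position: [0.6062, 0.227, 0.1593]
tool_rot: [0.752, 0.66, -0.001, 0.0]
wrist_force: [-0.0, 0.2, -2.5]
gripper_width: 0.499
t=33.45 at [606.2 227.  159.3] yaw -7.5 q6 0.44
{"offset":[[0.0,-0.0,34.0],[0.0,-0.0,34.0],[0.8,-0.6,34.3]],"turn":[0.001,0.001,0.001]}
```

View pics/f3.png

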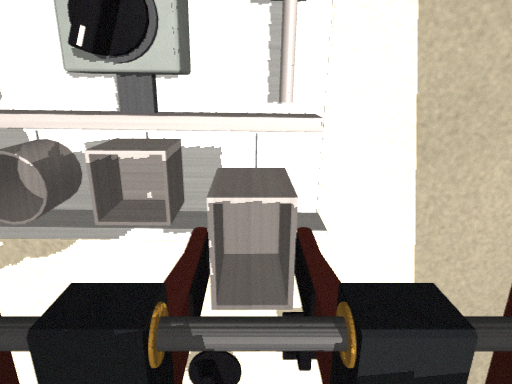

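```bash
python3 -m jog '{"offset":[[0,0,34],[0,0,34],[0.8,-0.6,34],[0,0,4],[0,0,0]],"turn":[0,0,0,0,0],"jaw":[-0.6,-0.6,-0.6,-0.6,-0.6]}'; python3 -m jog '{"offset":[[0,0,0],[0,0,0]],"turn":[0,0],"jaw":[-0.6,-0.6]}'
```

```text
time_s: 34.12
position: [0.6064, 0.2273, 0.0548]
tool_rot: [0.752, 0.659, 0.0, 0.0]
wrist_force: [-0.0, 0.2, -0.7]
gripper_width: 0.5
time_s: 34.38
position: [0.6066, 0.2283, 0.0553]
tool_rot: [0.751, 0.66, 0.001, 0.0]
wrist_force: [-0.3, 0.2, -0.8]
gripper_width: 0.495
```

```bash
python3 -m jog '{"offset":[[0,0,3.8],[0,0,0],[0,0,0]],"turn":[0,0,0],"jaw":[-0.6,-0.6,-0.6]}'; python3 -m jog '{"offset":[[0,0,0],[0,0,0],[0,0,0],[0,0,-50],[0,0,-50]],"turn":[0,0,0,0,0],"jaw":[0.5,0.5,0.5,0.5,0.5]}';python3 -m jog '{"offset":[[50,0,-30],[50,0,-30],[30,0,0],[0,0,0]],"turn":[0,0,0,0],"jaw":[0.5,0.5,0.5,0.5]}';python3 - <<'E'
from h import *
print(tcp()[0])
im=camera("wrist"); cv2.imwrite("pics/f4.png",cv2.convertScaleAbs(im[:,:,::-1],alpha=1.4))
im=camera("top"); cv2.imwrite("pics/f4t.png",cv2.resize(cv2.convertScaleAbs(im[120:280,100:300,::-1],alpha=1.4),None,fx=3.5,fy=3.5))
im=camera("side"); cv2.imwrite("pics/f4s.png",cv2.resize(cv2.convertScaleAbs(im[100:240,150:330,::-1],alpha=1.4),None,fx=4,fy=4))
E
```

```text
time_s: 34.75
position: [0.6062, 0.2284, 0.0504]
tool_rot: [0.751, 0.66, 0.0, 0.0]
wrist_force: [0.8, 1.0, 0.5]
gripper_width: 0.497
time_s: 35.38
position: [0.6053, 0.228, 0.1503]
tool_rot: [0.751, 0.66, -0.001, -0.0]
wrist_force: [0.1, 0.8, 0.3]
gripper_width: 0.747
time_s: 35.88
position: [0.6222, 0.3593, 0.2092]
tool_rot: [0.75, 0.661, -0.0, -0.0]
wrist_force: [-0.7, 0.1, -0.2]
gripper_width: 0.747
[0.62223008 0.35925753 0.20924249]
```

View pics/f4.png

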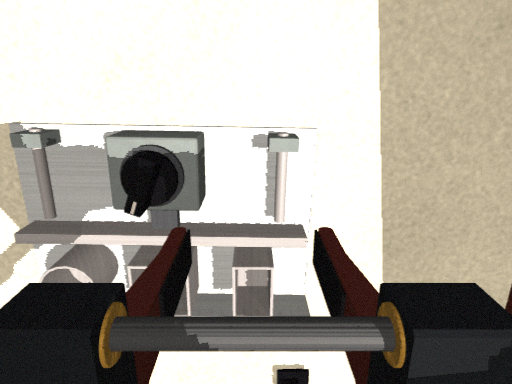

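View pics/f4s.png

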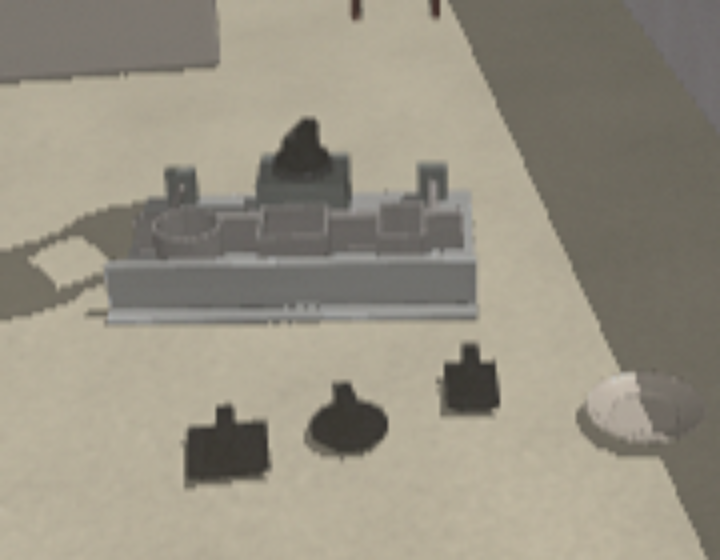

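View pics/f4t.png

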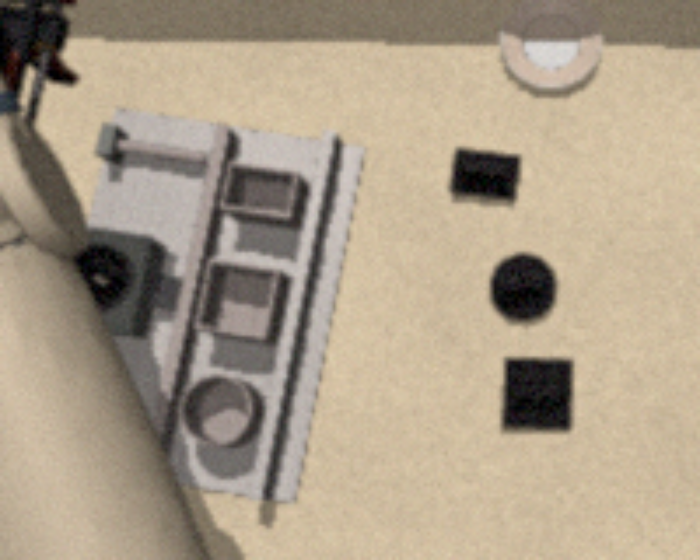

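```bash
python3 plan.py 530 -60 230 f-2 58
```

```text
t=36.02 at [622.6 356.1 209.4] yaw -7.5 q6 0.60
{"offset":[[-53.0,-5.0,-3.0],[-53.0,-5.0,-2.0],[-53.0,-6.0,-3.0],[-53.0,-7.0,-2.0],[-53.0,-7.0,-3.0]],"turn":[-0.012,-0.012,-0.012,-0.012,-0.012]}
{"offset":[[-53.0,-8.0,-2.0],[-52.0,-8.0,-3.0],[-52.5,-9.6,-2.1]],"turn":[-0.012,-0.012,-0.012]}
```

```bash
python3 -m jog '{"offset":[[-53,-5,-3],[-53,-5,-2],[-53,-6,-3],[-53,-7,-2],[-53,-7,-3]],"turn":[-0.012,-0.012,-0.012,-0.012,-0.012],"jaw":[0.5,0.5,0.5,0.5,0.5]}'; python3 -m jog '{"offset":[[-53,-8,-2],[-52,-8,-3],[-52,-10,-2],[0,0,0],[0,0,0]],"turn":[-0.012,-0.012,-0.012,0,0],"jaw":[0.5,0.5,0.5,0.5,0.5]}'
cat > lids.py <<'E'
from h import *; import json,sys
m=camera_model("wrist");im=camera("wrist"); out=sys.argv[1]
P=json.load(open("poses.json")); P["lid_square"][2]=1.55
vis=cv2.convertScaleAbs(im[:,:,::-1],alpha=1.4)
for n in sys.argv[2:]:
    r=cut_out(n,"wrist"); print(n,[(round(q["p"],2),np.round(q["location"]).tolist(),int(q["mask"].sum())) for q in r[:3]])
    if not r: continue
    g=ray(r[0]["location"],m,.015)
    best=min((fit(n,[(r[0]["mask"],m)],[g[0],g[1],y0],0) for y0 in (P[n][2],P[n][2]+1.57)),key=lambda t:t[1])
    print(np.round(best[0],4),round(best[1],4))
    for part in M[n]:
        q=cv2.convexHull(proj(world(part,*best[0],0),m).astype(np.float32)).round().astype(np.int32); cv2.polylines(vis,[q],True,(0,0,255),1)
cv2.imwrite(out,vis); print(tcp()[0],sense()["time_s"])
E
python3 lids.py pics/g1.png lid_round lid_square lid_narrow
```

```text
time_s: 36.65
position: [0.5637, 0.0937, 0.2231]
tool_rot: [0.732, 0.682, -0.0, 0.0]
wrist_force: [0.9, -0.7, 0.9]
gripper_width: 0.752
time_s: 37.28
position: [0.5295, -0.0589, 0.2301]
tool_rot: [0.719, 0.695, 0.0, -0.0]
wrist_force: [-0.4, 0.3, 0.1]
gripper_width: 0.75
lid_round [(0.58, [249.0, 116.0], 2516)]
[ 0.5301 -0.0112 -0.1112] 0.0048
lid_square [(0.76, [163.0, 135.0], 3249), (0.56, [466.0, 128.0], 5906)]
[ 0.4314 -0.0266  1.5581] 0.0033
lid_narrow [(0.97, [344.0, 77.0], 2434)]
[0.6373 0.0268 4.5978] 0.0155
[ 0.53003579 -0.05744636  0.22985734] 37.475
```

View pics/g1.png

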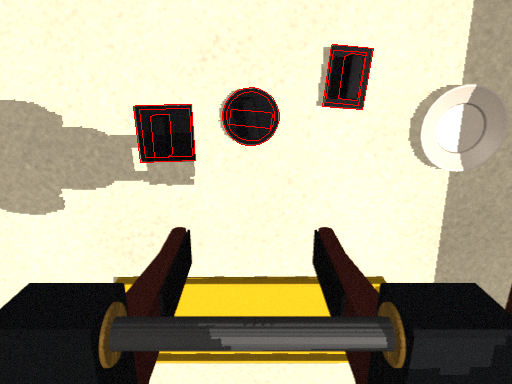

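```bash
python3 - <<'E'
from h import *
im=camera("wrist")[30:180,110:400,::-1]
a=cv2.resize(im,None,fx=2.75,fy=2.75,interpolation=cv2.INTER_CUBIC); cv2.imwrite("pics/g2.png",cv2.convertScaleAbs(a,alpha=6))
E
```

```text
(no output)
```

View pics/g2.png

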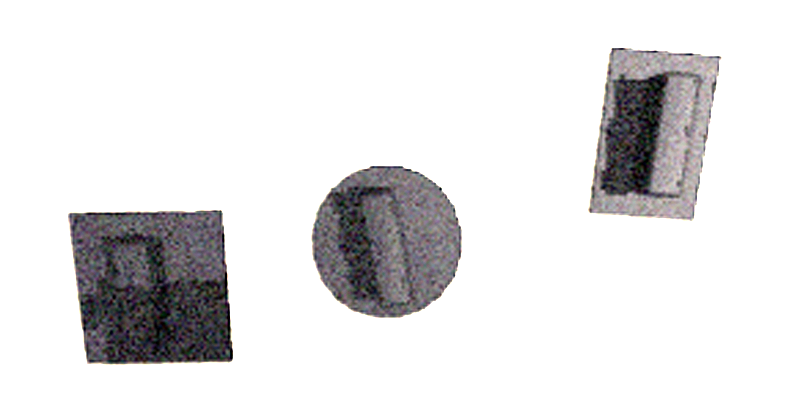

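```bash
python3 - <<'E'
from h import *
m=camera_model("wrist")
f=lambda u,v:ray((u/2.75+110,v/2.75+30),m,.039)
for n,a,b in (("round",(378,192),(396,304)),("narrow",(683,76),(668,192)),("sq",(134,240),(142,352))):
    A,B=f(*a),f(*b); d=A-B; print(n,np.round((A+B)/2,4),np.linalg.norm(d),np.degrees(np.arctan2(d[1],d[0])))
E
python3 plan.py 637 27 100 f-6 58
```

```text
round [ 0.5311 -0.0112  0.039 ] 0.042745098740287424 97.38225993064691
narrow [0.6387 0.0267 0.039 ] 0.0406676611048878 85.72994838187388
sq [ 0.4336 -0.0265  0.039 ] 0.04355687745571491 87.51744726108022
t=37.52 at [530.1 -57.5 229.8] yaw -1.8 q6 -0.14
{"offset":[[22.0,26.0,32.0],[22.0,26.0,33.0],[23.0,25.0,32.0],[23.6,24.8,32.8]],"turn":[0.018,0.018,0.018,0.018]}
```

```bash
python3 plan.py 637.5 27 100 f84.8 58 / 637.5 27 36 - 40
```

```text
t=37.52 at [530.1 -57.5 229.8] yaw -1.8 q6 -0.14
{"offset":[[10.0,12.0,14.0],[8.0,13.0,14.0],[5.0,14.0,15.0],[3.0,15.0,14.0],[0.0,15.0,15.0]],"turn":[-0.168,-0.168,-0.168,-0.168,-0.168]}
{"offset":[[-2.0,15.0,14.0],[-5.0,14.0,15.0],[-7.0,14.0,14.0],[-8.7,12.2,14.8],[0.0,0.0,32.0]],"turn":[-0.168,-0.168,-0.168,-0.168,0.0]}
{"offset":[[0.0,0.0,32.0]],"turn":[0.0]}
```

```bash
python3 -m jog '{"offset":[[10,12,14],[8,13,14],[5,14,15],[3,15,14],[0,15,15]],"turn":[-0.168,-0.168,-0.168,-0.168,-0.168],"jaw":[1,1,1,1,1]}' 12; python3 -m jog '{"offset":[[-2,15,14],[-5,14,15],[-7,14,14],[-9,12,15],[0,0,0]],"turn":[-0.168,-0.168,-0.168,-0.168,0],"jaw":[1,1,1,1,1]}';python3 -m jog '{"offset":[[0,0,0],[0,0,0]],"turn":[0,0],"jaw":[1,1]}';python3 plan.py 637.5 27 36 f84.8 40;python3 - <<'E'
from h import *
im=camera("wrist"); cv2.imwrite("pics/g3.png",cv2.convertScaleAbs(im[:,:,::-1],alpha=2.5))
E
```

```text
time_s: 38.15
position: [0.5905, -0.0106, 0.1574]
tool_rot: [0.37, 0.929, -0.0, -0.0]
wrist_force: [0.4, 0.0, 0.7]
gripper_width: 0.995
time_s: 38.78
position: [0.6372, 0.0269, 0.0978]
tool_rot: [0.046, 0.999, -0.0, -0.002]
wrist_force: [0.1, -0.0, 0.8]
gripper_width: 1.004
time_s: 39.02
position: [0.638, 0.0253, 0.1012]
tool_rot: [0.047, 0.999, -0.0, 0.001]
wrist_force: [0.3, -0.9, 0.9]
gripper_width: 1.0
t=39.02 at [638.   25.3 101.2] yaw 84.6 q6 -1.49
{"offset":[[0.0,1.0,33.0],[0.7,0.7,32.2]],"turn":[-0.002,-0.002]}
```

View pics/g3.png

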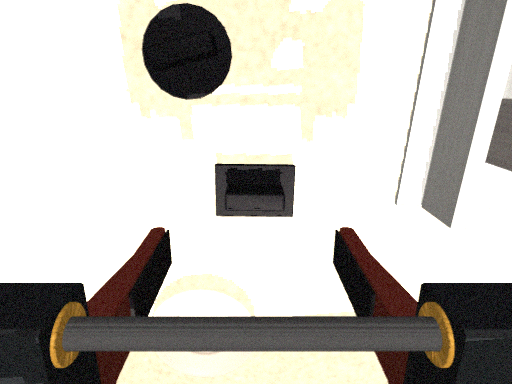

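```bash
python3 -m jog '{"offset":[[0,1,33],[0.5,0.7,32],[0,0,0],[0,0,0]],"turn":[0,0,0,0],"jaw":[1,1,1,1]}' 10; python3 -m jog '{"offset":[[0,0,0],[0,0,0],[0,0,0],[0,0,0],[0,0,0]],"turn":[0,0,0,0,0],"jaw":[-0.5,-0.5,-0.5,-0.5,-0.5]}'
```

```text
time_s: 39.58
position: [0.6381, 0.027, 0.0369]
tool_rot: [0.046, 0.999, 0.0, 0.001]
wrist_force: [0.0, -0.1, -0.5]
gripper_width: 0.999
time_s: 40.2
position: [0.6374, 0.0272, 0.035]
tool_rot: [0.046, 0.999, -0.0, -0.0]
wrist_force: [0.2, -0.4, 0.4]
gripper_width: 0.469
```

```bash
python3 -m jog '{"offset":[[0,0,0],[0,0,0]],"turn":[0,0],"jaw":[-0.5,-0.5]}';python3 - <<'E'
from h import *
im=camera("wrist"); cv2.imwrite("pics/g4.png",cv2.convertScaleAbs(im[:,:,::-1],alpha=2.5))
E
```

```text
time_s: 40.45
position: [0.6374, 0.0272, 0.035]
tool_rot: [0.046, 0.999, -0.0, -0.0]
wrist_force: [-0.2, -0.5, -0.2]
gripper_width: 0.264
```

View pics/g4.png

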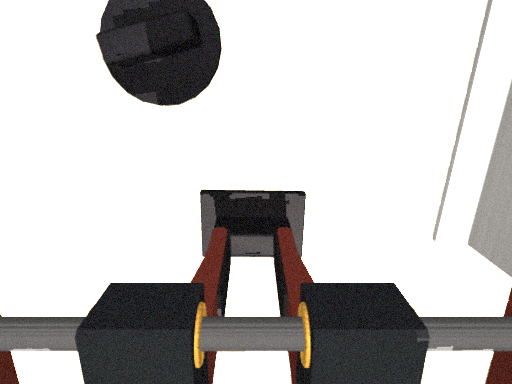

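```bash
python3 - <<'E'
from h import *
im=camera("wrist")[170:290,170:340,::-1]
a=cv2.resize(im,None,fx=4.5,fy=4.5,interpolation=cv2.INTER_CUBIC); cv2.imwrite("pics/g5.png",cv2.convertScaleAbs(a,alpha=5))
im=camera("side")[100:240,150:330,::-1]
cv2.imwrite("pics/g5s.png",cv2.resize(cv2.convertScaleAbs(im,alpha=1.6),None,fx=4,fy=4))
E
```

```text
(no output)
```

View pics/g5.png

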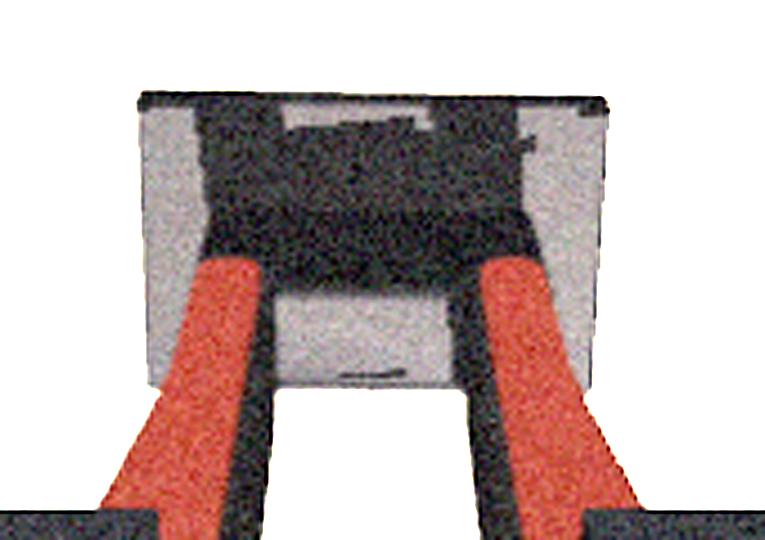

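View pics/g5s.png

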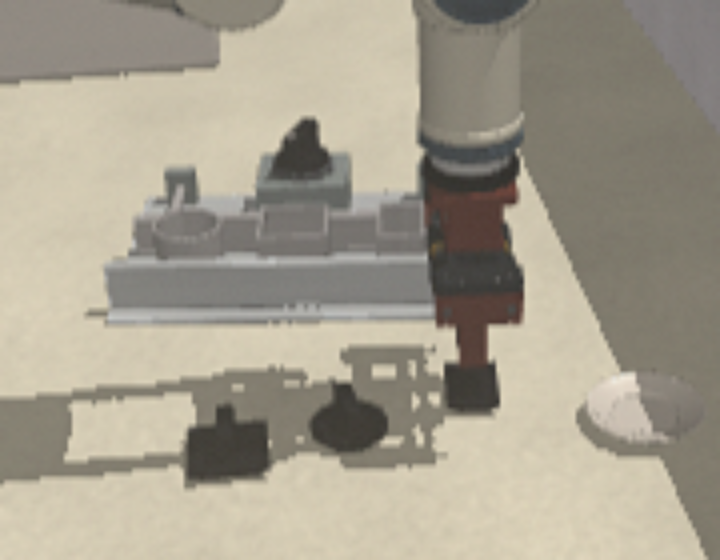

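```bash
python3 - <<'E'
from h import *
m=camera_model("wrist");p,r,s=tcp()
print(p, "tips", [np.round(proj(p+r@np.array([dx,dy,.019]),m),1).tolist() for dx in(.01,-.01) for dy in(-.0115,.0115)])
a=cv2.convertScaleAbs(camera("wrist")[170:290,170:340,::-1],alpha=5); a=cv2.resize(a,None,fx=4.5,fy=4.5)
q=cut_out("lid_narrow","wrist"); print([(k["p"],k["location"],k["mask"].sum()) for k in q])
if q:
    r0=fit("lid_narrow",[(q[0]["mask"],m)],[.637,.027,1.5],0); print(r0)
for pose,col in (((.6373,.0268,1.456),(0,0,255)),):
  for part in M["lid_narrow"]:
    h=cv2.convexHull(proj(world(part,*pose,0),m).astype(np.float32)).reshape(-1,2); cv2.polylines(a,[(((h-[170,170])+.5)*4.5).astype(np.int32)],True,col,1)
for dx in(.01,-.01):
  for dy in(-.0115,.0115):
    u=proj(p+r@np.array([dx,dy,.019]),m)[0]; cv2.circle(a,tuple(((u-170)*4.5).astype(int)),4,(255,0,0),-1)
cv2.imwrite("pics/g6.png",a)
E
```

```text
[0.63744575 0.02715596 0.03498597] tips [[[232.8, 211.8]], [[271.6, 211.8]], [[233.4, 242.3]], [[271.0, 242.3]]]
[(0.9, [249.8, 216.7], np.int64(5714))]
(array([0.63752114, 0.02684211, 1.47010979]), np.float64(0.21729027377993448))
```

View pics/g6.png

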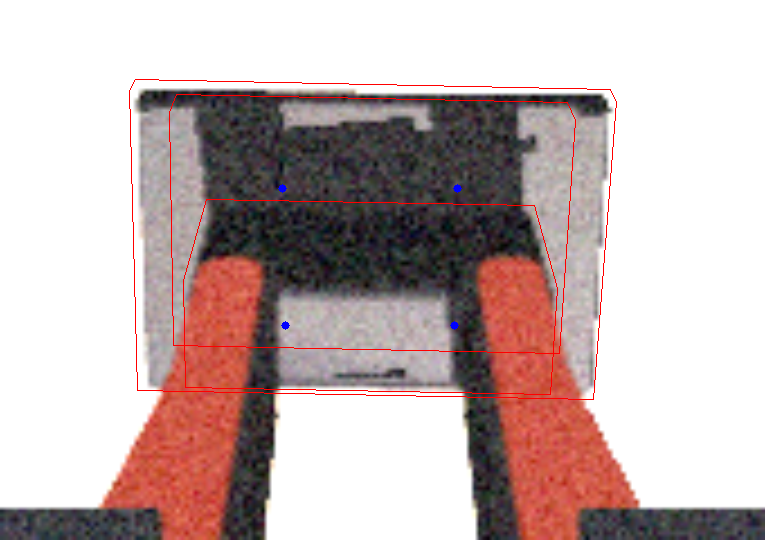

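```bash
python3 - <<'E'
from h import *
m=camera_model("side");p,r,s=tcp()
im=camera("side")[150:215,235:305,::-1]; S=10
a=cv2.resize(cv2.convertScaleAbs(im,alpha=4),None,fx=S,fy=S,interpolation=cv2.INTER_NEAREST)
f=lambda u:tuple((((np.asarray(u)-[235,150])+.5)*S).astype(int))
for part in M["lid_narrow"]:
    h=cv2.convexHull(proj(world(part,.6373,.0268,1.456,0),m).astype(np.float32)).reshape(-1,2); cv2.polylines(a,[np.array([f(k) for k in h],np.int32)],True,(0,0,255),1)
for dx in(.01,-.01):
  for dy in(-.0115,.0115):
    cv2.circle(a,f(proj(p+r@np.array([dx,dy,.019]),m)[0]),5,(255,0,0),-1)
cv2.imwrite("pics/g7.png",a)
E
```

```text
(no output)
```

View pics/g7.png

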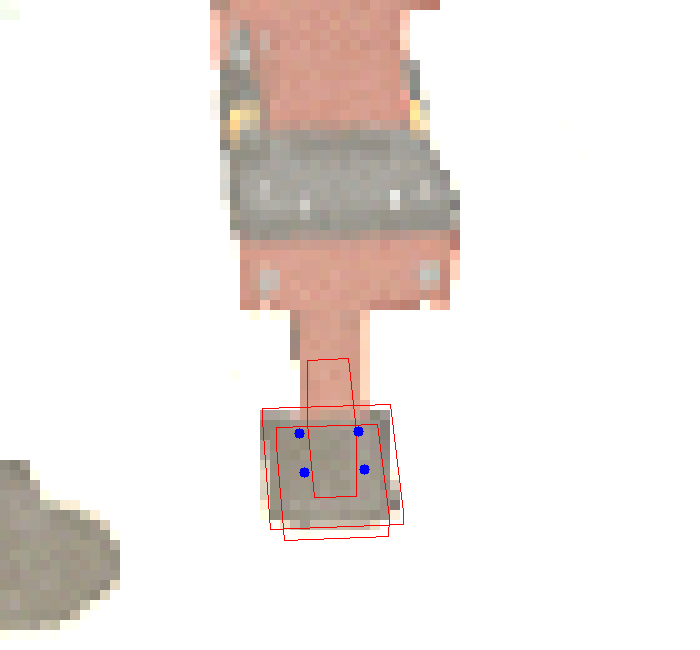

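```bash
python3 -m jog '{"offset":[[0,0,0],[0,0,0],[0,0,0],[0,0,0],[0,0,0]],"turn":[0,0,0,0,0],"jaw":[0.5,0.5,0.5,0.5,0.5]}';python3 -m jog '{"offset":[[0,0,4],[0,0,0]],"turn":[0,0],"jaw":[0.5,0.5]}';python3 -m jog '{"offset":[[0,0,4],[0,0,0]],"turn":[0,0],"jaw":[0.5,0.5]}';python3 -m jog '{"offset":[[0,0,4],[0,0,0]],"turn":[0,0],"jaw":[0.5,0.5]}'
```

```text
time_s: 41.38
position: [0.6375, 0.0272, 0.035]
tool_rot: [0.046, 0.999, 0.0, 0.0]
wrist_force: [-0.1, 0.1, -0.2]
gripper_width: 0.744
time_s: 41.62
position: [0.6371, 0.0272, 0.0304]
tool_rot: [0.046, 0.999, -0.0, -0.0]
wrist_force: [-1.0, 0.1, 0.8]
gripper_width: 0.751
time_s: 41.88
position: [0.6372, 0.0271, 0.0265]
tool_rot: [0.046, 0.999, -0.0, -0.0]
wrist_force: [1.1, 0.3, -0.6]
gripper_width: 0.753
time_s: 42.12
position: [0.6372, 0.0272, 0.0225]
tool_rot: [0.046, 0.999, -0.0, -0.0]
wrist_force: [0.4, -0.3, 0.9]
gripper_width: 0.752
```

```bash
python3 -m jog '{"offset":[[0,0,0],[0,0,0],[0,0,0],[0,0,0],[0,0,0]],"turn":[0,0,0,0,0],"jaw":[-0.5,-0.5,-0.5,-0.5,-0.5]}' 10; python3 - <<'E'
from h import *
im=camera("wrist")[150:310,150:360,::-1]
cv2.imwrite("pics/g8.png",cv2.resize(cv2.convertScaleAbs(im,alpha=4),None,fx=3.6,fy=3.6))
E
```

```text
time_s: 42.75
position: [0.6375, 0.0272, 0.0232]
tool_rot: [0.046, 0.999, -0.0, 0.0]
wrist_force: [-0.9, 0.1, 0.2]
gripper_width: 0.499
```

View pics/g8.png

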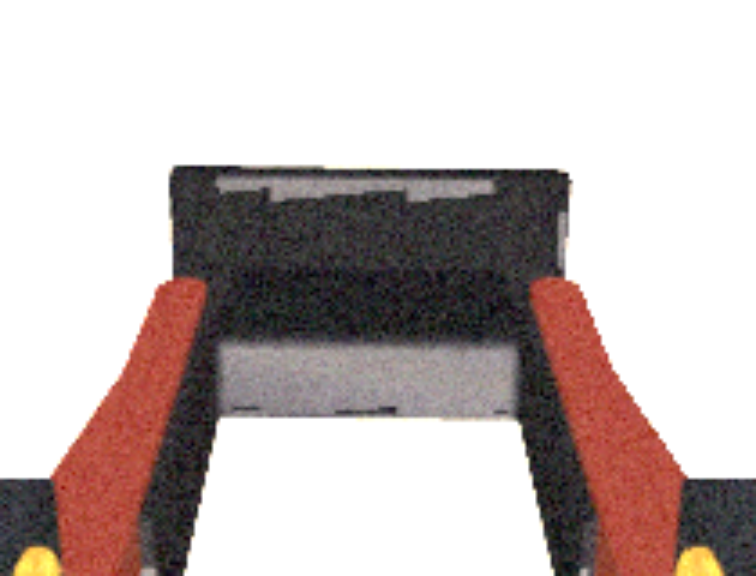

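```bash
python3 -m jog '{"offset":[[0,0,0],[0,0,0],[0,0,6],[0,0,0],[0,0,0]],"turn":[0,0,0.1745,0.1745,0.1745],"jaw":[0.5,0.5,0.5,0.5,0.5]}';python3 -m jog '{"offset":[[0,0,0],[0,0,0],[0,0,0],[0,0,0],[0,0,0]],"turn":[0.1745,0.1745,0.1745,0.1745,0.1745],"jaw":[0.5,0.3,0,0,0]}' 20;python3 -m jog '{"offset":[[0,0,0],[0,0,0],[0,0,0],[0,0,0],[0,0,0]],"turn":[0.1745,0,0,0,0],"jaw":[0,0,-1,-1,-1]}' 20;python3 -m jog '{"offset":[[0,0,0],[0,0,0]],"turn":[0,0],"jaw":[-1,-1]}' 30
```

```text
time_s: 43.42
position: [0.6373, 0.0272, 0.0168]
tool_rot: [0.306, 0.952, -0.0, -0.0]
wrist_force: [0.2, 0.3, 0.0]
gripper_width: 0.747
time_s: 44.05
position: [0.6374, 0.0272, 0.0169]
tool_rot: [0.679, 0.734, -0.0, -0.0]
wrist_force: [0.7, 0.1, 0.1]
gripper_width: 0.502
time_s: 44.68
position: [0.6375, 0.0272, 0.017]
tool_rot: [0.739, 0.674, 0.0, 0.0]
wrist_force: [-0.1, 0.2, 0.1]
gripper_width: 0.194
time_s: 44.92
position: [0.6375, 0.0272, 0.017]
tool_rot: [0.739, 0.674, -0.0, 0.0]
wrist_force: [-0.0, -1.7, 0.4]
gripper_width: 0.157
```

```bash
python3 plan.py 637.5 27.2 150 - 50 / 606.2 228.4 150 f-7.5 52
```

```text
t=44.92 at [637.5  27.2  17. ] yaw -5.3 q6 0.08
{"offset":[[0.0,0.0,-44.0],[0.0,0.0,-45.0],[0.0,0.0,-44.0],[49.0,-12.0,-0.0],[49.0,-13.0,-0.0]],"turn":[0.0,0.0,0.0,0.01,0.01]}
{"offset":[[49.0,-14.0,-0.0],[49.7,-13.5,-0.0]],"turn":[0.01,0.01]}
```

```bash
python3 -m jog '{"offset":[[0,0,-44],[0,0,-45],[0,0,-44],[49,-12,0],[49,-13,0]],"turn":[0,0,0,0.01,0.01],"jaw":[-1,-1,-1,-1,-1]}' 35;python3 -m jog '{"offset":[[49,-14,0],[49.7,-13.5,0],[0,0,0],[0,0,0]],"turn":[0.01,0.01,0,0],"jaw":[-1,-1,-1,-1]}';python3 plan.py 606.2 228.4 95 f-7.5 60;python3 - <<'E'
from h import *
im=camera("wrist"); cv2.imwrite("pics/h1.png",cv2.convertScaleAbs(im[:,:,::-1],alpha=1.8))
E
```

```text
time_s: 45.55
position: [0.6223, 0.1277, 0.151]
tool_rot: [0.746, 0.666, 0.001, 0.0]
wrist_force: [0.6, 0.3, -0.6]
gripper_width: 0.161
time_s: 46.05
position: [0.6063, 0.2281, 0.1498]
tool_rot: [0.752, 0.659, -0.0, 0.0]
wrist_force: [0.0, -0.0, -0.5]
gripper_width: 0.158
t=46.05 at [606.3 228.1 149.8] yaw -7.5 q6 0.44
{"offset":[[0.4,-0.1,54.8]],"turn":[-0.001]}
```

View pics/h1.png

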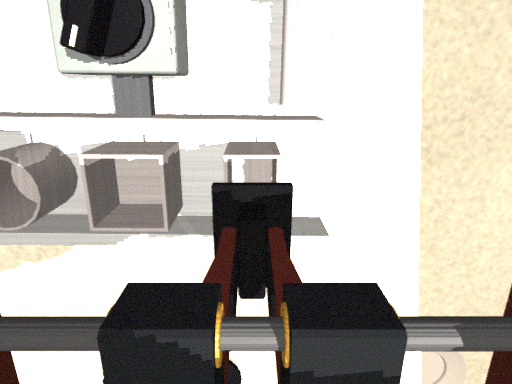

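```bash
python3 -m jog '{"offset":[[0.4,0,45],[0,0,10],[0,0,0],[0,0,0]],"turn":[0,0,0,0],"jaw":[-1,-1,-1,-1]}';python3 plan.py 606.2 228.4 75 f-7.5 60
```

```text
time_s: 46.6
position: [0.6073, 0.2285, 0.0971]
tool_rot: [0.752, 0.659, 0.001, 0.001]
wrist_force: [-0.1, 0.5, -0.5]
gripper_width: 0.158
t=46.60 at [607.3 228.5  97.1] yaw -7.6 q6 0.44
{"offset":[[-0.3,-1.1,22.1]],"turn":[-0.002]}
```

```bash
python3 -m jog '{"offset":[[-0.3,-1,6],[0,0,5],[0,0,4],[0,0,3],[0,0,0]],"turn":[0,0,0,0,0],"jaw":[-1,-1,-1,-1,-1]}';python3 -m jog '{"offset":[[0,0,2],[0,0,1],[0,0,0]],"turn":[0,0,0],"jaw":[-1,-1,-1]}'
```

```text
time_s: 47.22
position: [0.6051, 0.2286, 0.0766]
tool_rot: [0.752, 0.659, -0.0, -0.0]
wrist_force: [-0.8, 0.4, -0.6]
gripper_width: 0.158
time_s: 47.6
position: [0.6055, 0.2287, 0.075]
tool_rot: [0.752, 0.659, 0.0, 0.0]
wrist_force: [-1.3, 0.2, 5.0]
gripper_width: 0.162
```

```bash
python3 -m jog '{"offset":[[0,0,0],[0,0,0],[0,0,0],[0,0,-45],[0,0,-45]],"turn":[0,0,0,0,0],"jaw":[0,0,0,0,0.5]}';python3 plan.py 605 225 180 - 55 / 530.5 -11 100 f-82.6 55 
```

```text
time_s: 48.22
position: [0.6048, 0.2284, 0.164]
tool_rot: [0.752, 0.659, -0.001, -0.0]
wrist_force: [0.6, 0.5, -0.8]
gripper_width: 0.575
t=48.23 at [604.8 228.4 164. ] yaw -7.6 q6 0.44
{"offset":[[-3.4,0.6,-16.0],[-30.0,-5.0,10.0],[-31.0,-0.0,10.0],[-31.0,5.0,10.0],[-29.0,10.0,10.0]],"turn":[0.0,0.164,0.164,0.164,0.164]}
{"offset":[[-28.0,14.0,10.0],[-25.0,18.0,10.0],[-21.0,22.0,10.0],[-17.4,26.1,10.3]],"turn":[0.164,0.164,0.164,0.164]}
```

```bash
python3 -m jog '{"offset":[[-3,0,-16],[-30,-5,10],[-31,0,10],[-31,5,10],[-29,10,10]],"turn":[0,0.164,0.164,0.164,0.164],"jaw":[0.5,0.5,0.5,0.5,0.5]}' 10;python3 -m jog '{"offset":[[-28,14,10],[-25,18,10],[-21,22,10],[-17.4,26,10],[0,0,0]],"turn":[0.164,0.164,0.164,0.164,0],"jaw":[0.5,0.5,0.5,0.5,0.5]}'; python3 -m jog '{"offset":[[0,0,0]],"turn":[0],"jaw":[0.5]}'; python3 lids.py pics/h2.png lid_round; python3 plan.py 530.5 -11 18 f-82.6 42; python3 - <<'E'
from h import *
im=camera("wrist"); cv2.imwrite("pics/h3.png",cv2.convertScaleAbs(im[:,:,::-1],alpha=4))
im=camera("side"); cv2.imwrite("pics/h3s.png",cv2.resize(cv2.convertScaleAbs(im[100:240,150:330,::-1],alpha=1.4),None,fx=4,fy=4))
E
```

```text
time_s: 48.85
position: [0.5679, 0.1063, 0.1379]
tool_rot: [0.925, 0.379, -0.001, -0.0]
wrist_force: [-0.1, -0.1, -0.3]
gripper_width: 0.749
time_s: 49.48
position: [0.529, -0.0118, 0.0976]
tool_rot: [0.998, 0.062, -0.002, -0.0]
wrist_force: [0.2, 1.0, -0.2]
gripper_width: 0.748
time_s: 49.6
position: [0.5304, -0.0098, 0.0994]
tool_rot: [0.998, 0.064, -0.0, -0.0]
wrist_force: [0.2, 0.3, -0.4]
gripper_width: 0.748
lid_round [(0.68, [253.0, 191.0], 4739)]
[ 0.531  -0.0112 -1.5349] 0.0071
[ 0.53083305 -0.0093747   0.10008959] 49.7
t=49.70 at [530.8  -9.4 100.1] yaw -82.6 q6 1.36
{"offset":[[-0.0,1.0,41.0],[-0.6,0.6,41.1]],"turn":[0.0,0.0]}
```

View pics/h3.png

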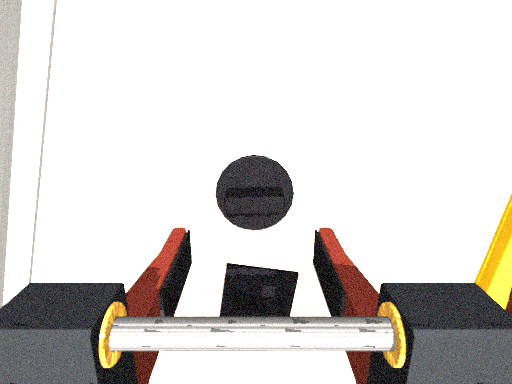

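View pics/h3s.png

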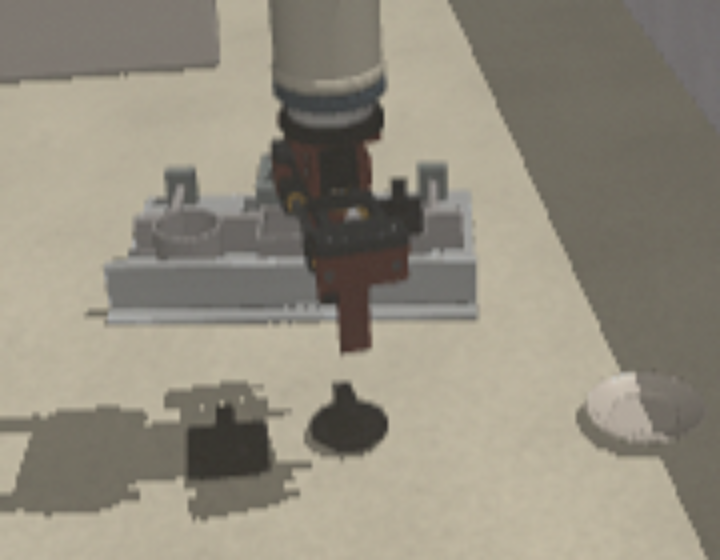

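```bash
python3 -m jog '{"offset":[[0,1,41],[-0.6,0.6,38],[0,0,3],[0,0,0]],"turn":[0,0,0,0],"jaw":[0.5,0.5,0.5,0.5]}' 10; python3 -m jog '{"offset":[[0,0,0],[0,0,0],[0,0,0],[0,0,0]],"turn":[0,0,0,0],"jaw":[-0.2,-0.2,-0.2,-0.2]}';python3 -m jog '{"offset":[[0,0,0],[0,0,0],[0,0,0],[0,0,0],[0,0,0]],"turn":[0,0,-0.1745,-0.1745,-0.1745],"jaw":[0.5,0.5,0.5,0.5,0.5]}';python3 -m jog '{"offset":[[0,0,0],[0,0,0],[0,0,0],[0,0,0],[0,0,0]],"turn":[-0.1745,-0.1745,-0.1745,-0.1745,-0.1745],"jaw":[0.5,0.3,0,0,0]}' 20;python3 -m jog '{"offset":[[0,0,0],[0,0,0],[0,0,0],[0,0,0],[0,0,0]],"turn":[-0.1745,0,0,0,0],"jaw":[0,0,-1,-1,-1]}' 20;python3 -m jog '{"offset":[[0,0,0],[0,0,0]],"turn":[0,0],"jaw":[-1,-1]}' 35
```

```text
time_s: 50.3
position: [0.5308, -0.0116, 0.0193]
tool_rot: [0.998, 0.064, 0.001, 0.0]
wrist_force: [0.5, -0.6, 1.4]
gripper_width: 0.751
time_s: 50.8
position: [0.5309, -0.0119, 0.0193]
tool_rot: [0.998, 0.063, 0.001, 0.0]
wrist_force: [0.1, 0.2, 5.1]
gripper_width: 0.499
time_s: 51.42
position: [0.5298, -0.0119, 0.0174]
tool_rot: [0.947, 0.322, -0.001, -0.0]
wrist_force: [0.6, -0.3, 0.4]
gripper_width: 0.751
time_s: 52.05
position: [0.5297, -0.0119, 0.0174]
tool_rot: [0.722, 0.692, -0.0, -0.0]
wrist_force: [-0.1, 0.1, -0.3]
gripper_width: 0.504
time_s: 52.68
position: [0.5301, -0.0119, 0.018]
tool_rot: [0.661, 0.75, 0.0, -0.0]
wrist_force: [-0.5, 0.0, 1.1]
gripper_width: 0.203
time_s: 52.92
position: [0.5301, -0.0119, 0.018]
tool_rot: [0.661, 0.75, -0.0, 0.0]
wrist_force: [0.5, -0.1, 0.2]
gripper_width: 0.154
```

Round lid held. zl=0.018 → seat at 0.076.

```bash
python3 plan.py 530 -11.9 150 - 45 / 407.9 254.6 150 f-7.6 55
```

```text
t=52.92 at [530.1 -11.9  18. ] yaw 7.2 q6 -0.21
{"offset":[[-0.0,-0.0,-44.0],[-0.0,-0.0,-44.0],[-0.0,-0.1,-44.0],[47.0,-15.0,0.0],[46.0,-17.0,0.0]],"turn":[0.0,0.0,0.0,0.043,0.043]}
{"offset":[[45.0,-18.0,0.0],[44.0,-20.0,0.0],[44.0,-22.0,0.0],[42.0,-24.8,0.0]],"turn":[0.043,0.043,0.043,0.043]}
```

```bash
python3 -m jog '{"offset":[[0,0,-44],[0,0,-44],[0,0,-44],[47,-15,0],[46,-17,0]],"turn":[0,0,0,0.043,0.043],"jaw":[-1,-1,-1,-1,-1]}';python3 -m jog '{"offset":[[45,-18,0],[44,-20,0],[44,-22,0],[42,-25,0],[0,0,0]],"turn":[0.043,0.043,0.043,0.043,0],"jaw":[-1,-1,-1,-1,-1]}';python3 -m jog '{"offset":[[0,0,0]],"turn":[0],"jaw":[-1]}'; python3 plan.py 407.9 254.6 97 f-7.6 60;python3 - <<'E'
from h import *
im=camera("wrist"); cv2.imwrite("pics/h4.png",cv2.convertScaleAbs(im[:,:,::-1],alpha=1.8))
E
```

```text
time_s: 53.55
position: [0.4884, 0.0779, 0.1507]
tool_rot: [0.694, 0.72, 0.001, 0.0]
wrist_force: [0.5, 0.4, -0.7]
gripper_width: 0.159
time_s: 54.18
position: [0.4062, 0.2569, 0.1499]
tool_rot: [0.751, 0.661, 0.0, -0.0]
wrist_force: [0.2, -0.7, -0.9]
gripper_width: 0.153
time_s: 54.3
position: [0.4078, 0.2542, 0.1499]
tool_rot: [0.752, 0.659, -0.0, 0.0]
wrist_force: [1.0, -0.9, -1.3]
gripper_width: 0.156
t=54.30 at [407.8 254.2 149.9] yaw -7.5 q6 0.62
{"offset":[[0.4,0.0,52.9]],"turn":[0.002]}
```

View pics/h4.png

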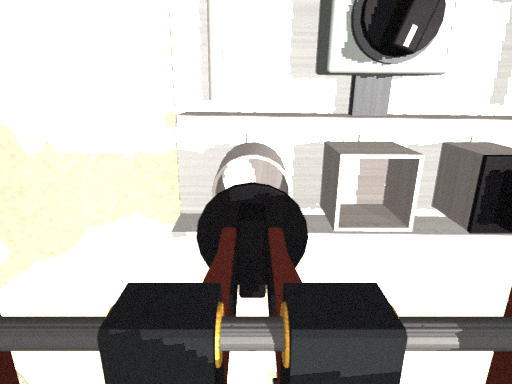

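```bash
python3 -m jog '{"offset":[[0.4,0,45],[0,0,8],[0,0,0],[0,0,0]],"turn":[0,0,0,0],"jaw":[-1,-1,-1,-1]}';python3 plan.py 407.9 254.6 76 f-7.6 60
```

```text
time_s: 54.85
position: [0.4087, 0.255, 0.0988]
tool_rot: [0.752, 0.659, 0.001, 0.0]
wrist_force: [0.5, -0.2, -0.2]
gripper_width: 0.155
t=54.85 at [408.7 255.   98.8] yaw -7.6 q6 0.62
{"offset":[[-0.5,-0.8,22.8]],"turn":[0.0]}
```

```bash
python3 -m jog '{"offset":[[-0.5,-0.5,6],[0,0,5],[0,0,4],[0,0,4],[0,0,0]],"turn":[0,0,0,0,0],"jaw":[-1,-1,-1,-1,-1]}';python3 -m jog '{"offset":[[0,0,2],[0,0,1],[0,0,0]],"turn":[0,0,0],"jaw":[-1,-1,-1]}'
```

```text
time_s: 55.48
position: [0.4069, 0.2544, 0.0775]
tool_rot: [0.752, 0.659, -0.0, -0.0]
wrist_force: [-0.3, 0.4, -0.8]
gripper_width: 0.152
time_s: 55.85
position: [0.4074, 0.2547, 0.076]
tool_rot: [0.752, 0.659, 0.001, 0.0]
wrist_force: [-1.3, -1.3, 5.1]
gripper_width: 0.158
```

```bash
python3 -m jog '{"offset":[[0,0,0],[0,0,0],[0,0,0],[0,0,-45],[0,0,-45]],"turn":[0,0,0,0,0],"jaw":[0,0,0,0,0.5]}';python3 plan.py 407 252 180 - 55 / 432 -26.5 100 f-91.5 55 
```

```text
time_s: 56.48
position: [0.4067, 0.2543, 0.1653]
tool_rot: [0.752, 0.659, -0.001, -0.0]
wrist_force: [0.4, 0.9, 0.5]
gripper_width: 0.576
t=56.48 at [406.7 254.3 165.3] yaw -7.5 q6 0.62
{"offset":[[-2.2,0.5,-14.7],[-30.0,7.0,9.0],[-29.0,12.0,9.0],[-27.0,16.0,9.0],[-24.0,20.0,9.0]],"turn":[0.0,0.163,0.163,0.163,0.163]}
{"offset":[[-20.0,24.0,9.0],[-16.0,27.0,9.0],[-11.0,29.0,9.0],[-6.0,30.0,9.0],[-1.6,30.5,8.2]],"turn":[0.163,0.163,0.163,0.163,0.163]}
```

```bash
python3 -m jog '{"offset":[[-2,0,-15],[-30,7,9],[-29,12,9],[-27,16,9],[-24,20,9]],"turn":[0,0.163,0.163,0.163,0.163],"jaw":[0.5,0.5,0.5,0.5,0.5]}' 10;python3 -m jog '{"offset":[[-20,24,9],[-16,27,9],[-11,29,9],[-6,30,9],[-1.6,30.5,8]],"turn":[0.163,0.163,0.163,0.163,0.163],"jaw":[0.5,0.5,0.5,0.5,0.5]}';  python3 -m jog '{"offset":[[0,0,0],[0,0,0]],"turn":[0,0],"jaw":[0.5,0.5]}'; python3 lids.py pics/h5.png lid_square; python3 plan.py 432 -26.5 18 f-91.5 42; python3 - <<'E'
from h import *
im=camera("wrist"); cv2.imwrite("pics/h6.png",cv2.convertScaleAbs(im[:,:,::-1],alpha=4))
im=camera("side"); cv2.imwrite("pics/h6s.png",cv2.resize(cv2.convertScaleAbs(im[100:240,150:330,::-1],alpha=1.4),None,fx=4,fy=4))
im=camera("top"); cv2.imwrite("pics/h6t.png",cv2.resize(cv2.convertScaleAbs(im[120:280,100:300,::-1],alpha=1.4),None,fx=3.5,fy=3.5))
E
```

```text
time_s: 57.1
position: [0.4172, 0.1271, 0.1422]
tool_rot: [0.925, 0.381, -0.001, -0.0]
wrist_force: [1.1, 0.3, 0.4]
gripper_width: 0.751
time_s: 57.72
position: [0.4314, -0.0269, 0.0982]
tool_rot: [1.0, -0.017, -0.001, -0.0]
wrist_force: [-0.2, 0.2, -0.1]
gripper_width: 0.744
time_s: 57.98
position: [0.4318, -0.0254, 0.0995]
tool_rot: [1.0, -0.013, -0.0, -0.0]
wrist_force: [-0.3, 0.0, 0.5]
gripper_width: 0.745
lid_square [(0.66, [253.0, 191.0], 6033)]
[ 0.432  -0.0269  1.5468] 0.0101
[ 0.43210218 -0.02501075  0.10009202] 58.075
t=58.08 at [432.1 -25.  100.1] yaw -91.4 q6 1.46
{"offset":[[-0.0,1.0,41.0],[-0.1,0.5,41.1]],"turn":[0.001,0.001]}
```

View pics/h6.png

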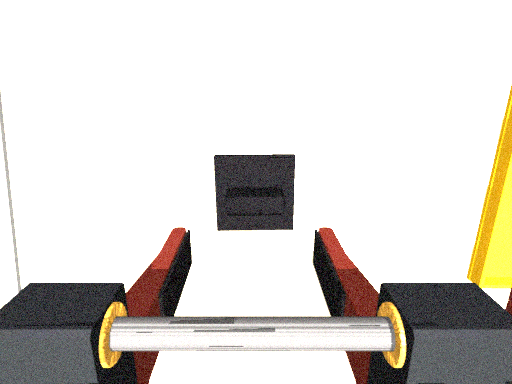

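View pics/h6s.png

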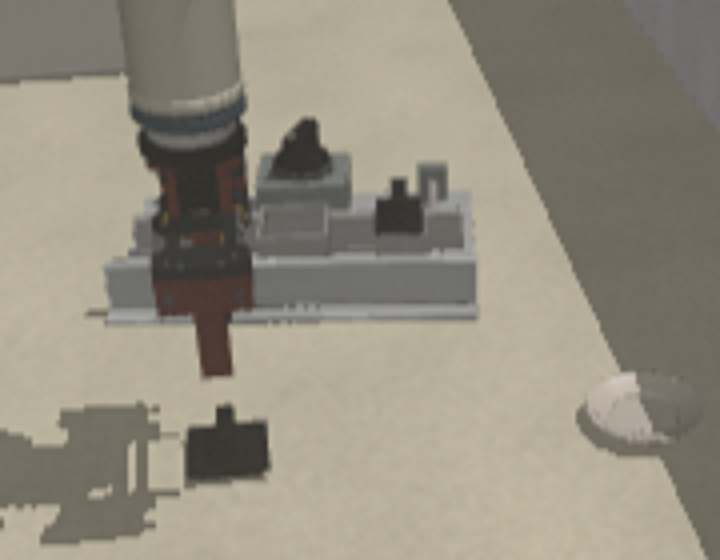

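View pics/h6t.png

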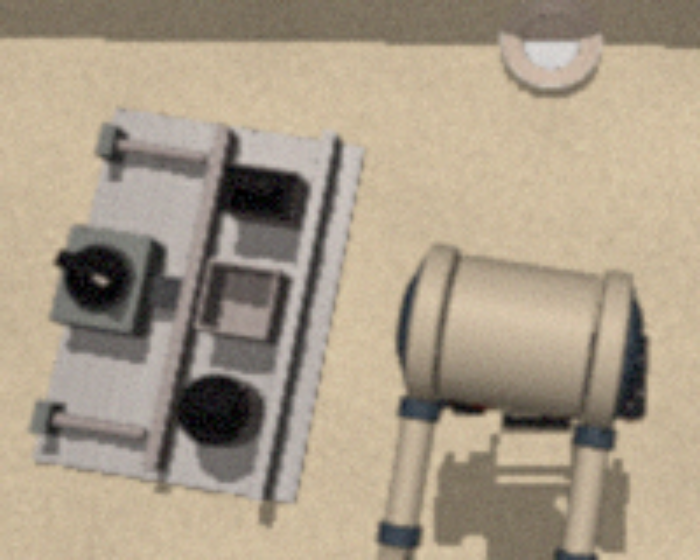

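```bash
python3 -m jog '{"offset":[[0,1.2,41],[0,0.5,38],[0,0,3],[0,0,0]],"turn":[0,0,0,0],"jaw":[0.5,0.5,0.5,0.5]}' 10; python3 -m jog '{"offset":[[0,0,0],[0,0,0],[0,0,0],[0,0,0]],"turn":[0,0,0,0],"jaw":[-0.2,-0.2,-0.2,-0.2]}';python3 -m jog '{"offset":[[0,0,0],[0,0,0],[0,0,0],[0,0,0],[0,0,0]],"turn":[0,0,-0.1745,-0.1745,-0.1745],"jaw":[0.5,0.5,0.5,0.5,0.5]}';python3 -m jog '{"offset":[[0,0,0],[0,0,0],[0,0,0],[0,0,0],[0,0,0]],"turn":[-0.1745,-0.1745,-0.1745,-0.1745,-0.1745],"jaw":[0.5,0.3,0,0,0]}' 20;python3 -m jog '{"offset":[[0,0,0],[0,0,0],[0,0,0],[0,0,0],[0,0,0]],"turn":[-0.1745,0,0,0,0],"jaw":[0,0,-1,-1,-1]}' 20;python3 -m jog '{"offset":[[0,0,0],[0,0,0]],"turn":[0,0],"jaw":[-1,-1]}' 35;python3 plan.py 432 -26.9 150 - 45 / 506.3 241.2 150 f-7.9 55
```

```text
time_s: 58.72
position: [0.4326, -0.0274, 0.0193]
tool_rot: [1.0, -0.014, 0.001, 0.0]
wrist_force: [0.2, -0.0, -0.2]
gripper_width: 0.751
time_s: 59.22
position: [0.4327, -0.0277, 0.0191]
tool_rot: [1.0, -0.014, 0.001, 0.0]
wrist_force: [-0.6, 0.1, 6.7]
gripper_width: 0.503
time_s: 59.85
position: [0.4317, -0.0276, 0.0175]
tool_rot: [0.969, 0.248, -0.0, -0.0]
wrist_force: [0.4, -0.4, 0.6]
gripper_width: 0.748
time_s: 60.48
position: [0.4317, -0.0276, 0.0175]
tool_rot: [0.773, 0.634, -0.0, -0.0]
wrist_force: [1.1, -0.3, -0.2]
gripper_width: 0.499
time_s: 61.1
position: [0.432, -0.0276, 0.018]
tool_rot: [0.717, 0.697, -0.0, 0.0]
wrist_force: [0.5, 0.3, -0.3]
gripper_width: 0.197
time_s: 61.35
position: [0.432, -0.0276, 0.018]
tool_rot: [0.717, 0.697, -0.0, -0.0]
wrist_force: [-0.4, 0.7, -0.4]
gripper_width: 0.157
t=61.35 at [432.  -27.6  18. ] yaw -1.6 q6 -0.11
{"offset":[[0.0,-0.0,-44.0],[0.0,-0.0,-44.0],[0.7,-0.1,-44.0],[45.0,11.0,0.0],[45.0,10.0,0.0]],"turn":[0.0,0.0,0.0,0.018,0.018]}
{"offset":[[45.0,10.0,0.0],[46.0,9.0,0.0],[46.0,8.0,0.0],[45.7,6.5,0.0]],"turn":[0.018,0.018,0.018,0.018]}
```

```bash
python3 -m jog '{"offset":[[0,0,-44],[0,0,-44],[0.7,0,-44],[45,11,0],[45,10,0]],"turn":[0,0,0,0.018,0.018],"jaw":[-1,-1,-1,-1,-1]}';python3 -m jog '{"offset":[[45,10,0],[46,9,0],[46,8,0],[45.7,6.5,0],[0,0,0]],"turn":[0.018,0.018,0.018,0.018,0],"jaw":[-1,-1,-1,-1,-1]}';python3 -m jog '{"offset":[[0,0,0]],"turn":[0],"jaw":[-1]}'; python3 plan.py 506.3 241.2 97 f-7.9 60;python3 - <<'E'
from h import *
im=camera("wrist"); cv2.imwrite("pics/i1.png",cv2.convertScaleAbs(im[:,:,::-1],alpha=1.8))
E
```

```text
time_s: 61.98
position: [0.4571, 0.063, 0.151]
tool_rot: [0.73, 0.683, 0.001, 0.001]
wrist_force: [1.0, 0.0, -1.3]
gripper_width: 0.157
time_s: 62.6
position: [0.5061, 0.2437, 0.1489]
tool_rot: [0.752, 0.659, -0.001, -0.001]
wrist_force: [-1.3, -0.8, -0.8]
gripper_width: 0.156
time_s: 62.72
position: [0.5062, 0.2408, 0.1497]
tool_rot: [0.753, 0.658, -0.001, 0.0]
wrist_force: [-0.2, 0.1, -0.3]
gripper_width: 0.157
t=62.73 at [506.2 240.8 149.7] yaw -7.8 q6 0.52
{"offset":[[0.4,0.1,52.7]],"turn":[0.002]}
```

View pics/i1.png

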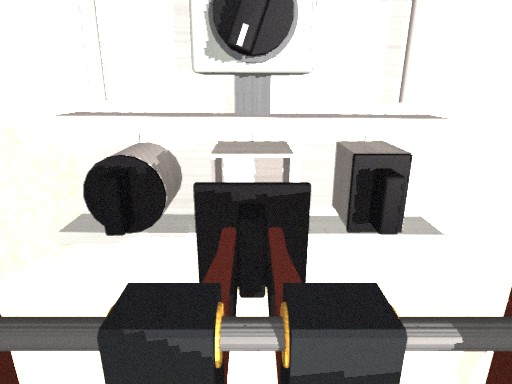

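```bash
python3 -m jog '{"offset":[[0.4,0,45],[0,0,8],[0,0,0],[0,0,0]],"turn":[0,0,0,0],"jaw":[-1,-1,-1,-1]}';python3 plan.py 506.3 241.2 76 f-7.9 60
```

```text
time_s: 63.28
position: [0.5072, 0.2416, 0.0991]
tool_rot: [0.754, 0.657, 0.001, 0.0]
wrist_force: [-0.9, 0.3, -0.2]
gripper_width: 0.154
t=63.27 at [507.2 241.6  99.1] yaw -7.8 q6 0.52
{"offset":[[-0.6,-0.9,23.1]],"turn":[0.001]}
```

```bash
python3 -m jog '{"offset":[[-0.5,-0.4,6],[0,0,5],[0,0,4],[0,0,4],[0,0,0]],"turn":[0,0,0,0,0],"jaw":[-1,-1,-1,-1,-1]}';python3 -m jog '{"offset":[[0,0,2],[0,0,1],[0,0,0]],"turn":[0,0,0],"jaw":[-1,-1,-1]}'
```

```text
time_s: 63.9
position: [0.5057, 0.2411, 0.0774]
tool_rot: [0.753, 0.657, -0.0, -0.0]
wrist_force: [-0.4, -0.2, -0.9]
gripper_width: 0.158
time_s: 64.28
position: [0.5062, 0.2413, 0.076]
tool_rot: [0.754, 0.657, 0.001, 0.0]
wrist_force: [-1.8, -0.9, 4.8]
gripper_width: 0.154
```

```bash
python3 -m jog '{"offset":[[0,0,0],[0,0,0],[0,0,0],[0,0,-45],[0,0,-45]],"turn":[0,0,0,0,0],"jaw":[0,0,0,0,0.5]}';python3 -m jog '{"offset":[[-25,0,-20],[-25,0,0],[0,0,0],[0,0,0]],"turn":[0,0,0,0],"jaw":[0.5,0.5,0.5,0.5]}'; python3 - <<'E'
from h import *
m=camera_model("wrist");im=camera("wrist"); v=cv2.convertScaleAbs(im[:,:,::-1],alpha=1.8)
P={"round":(.4077,.2546),"square":(.5063,.2412),"narrow":(.6062,.2284)}
for n,(x,y) in P.items():
  for part,z in [(M["tub_"+n][0],.006)]+[(q,.058) for q in M["lid_"+n]]:
    h=cv2.convexHull(proj(world(part,x,y,np.radians(-97.6),z),m).astype(np.float32)).round().astype(np.int32); cv2.polylines(v,[h],True,(0,0,255),1)
cv2.imwrite("pics/i2.png",v)
cv2.imwrite("pics/i2r.png",cv2.convertScaleAbs(im[:,:,::-1],alpha=2.5))
im=camera("side"); cv2.imwrite("pics/i2s.png",cv2.resize(cv2.convertScaleAbs(im[110:200,165:285,::-1],alpha=1.6),None,fx=6,fy=6))
E
```

```text
time_s: 64.9
position: [0.5055, 0.241, 0.1652]
tool_rot: [0.754, 0.657, -0.001, -0.0]
wrist_force: [0.0, 0.1, 0.4]
gripper_width: 0.575
time_s: 65.4
position: [0.4991, 0.192, 0.1845]
tool_rot: [0.754, 0.657, -0.0, -0.0]
wrist_force: [-0.2, 0.1, -0.5]
gripper_width: 0.746
```

View pics/i2.png

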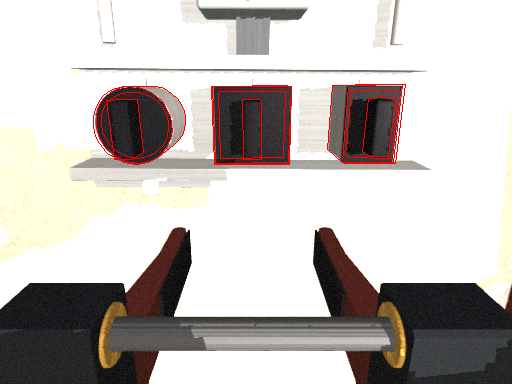

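View pics/i2s.png

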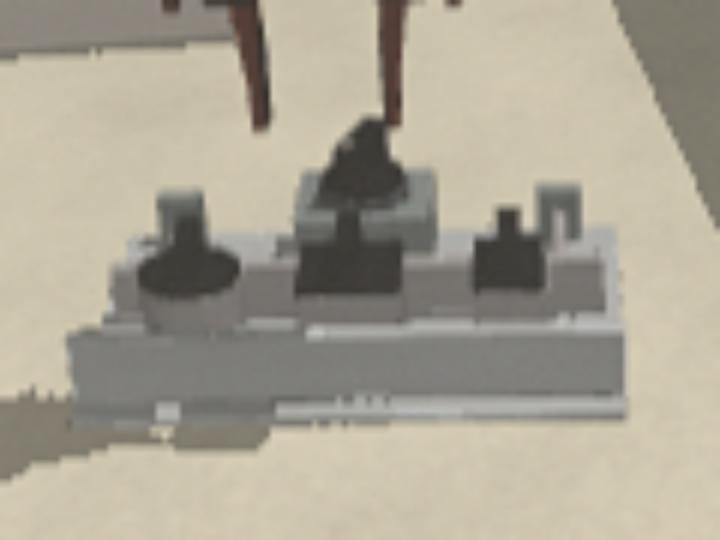

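```bash
python3 -m jog '{"offset":[[50,0,-25],[50,0,-25],[0,0,0],[0,0,0]],"turn":[0,0,0,0],"jaw":[0.5,0.5,0.5,0.5]}' 40; python3 - <<'E'
from h import *
m=camera_model("wrist");im=camera("wrist"); print(tcp()[0])
cv2.imwrite("pics/j1.png",cv2.convertScaleAbs(im[:,:,::-1],alpha=1.5))
c=np.array([256,190]); p=proj([[.5233,.3669,.086]],m)[0]; print(p)
u,v=int(p[0])-50,int(p[1])-40
u=max(u,0);v=max(v,0);print(u,v)
cv2.imwrite("pics/j2.png",cv2.resize(cv2.convertScaleAbs(im[v:v+80,u:u+100,::-1],alpha=4),None,fx=7,fy=7,interpolation=cv2.INTER_CUBIC))
E
```

```text
time_s: 66.0
position: [0.5125, 0.2909, 0.234]
tool_rot: [0.753, 0.658, -0.001, -0.0]
wrist_force: [0.2, -0.9, 0.7]
gripper_width: 0.749
[0.51242842 0.2902615  0.23389808]
[251.74520799  90.94859834]
201 50
```

View pics/j1.png

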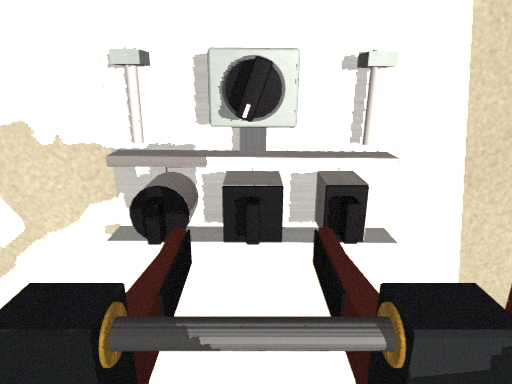

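View pics/j2.png

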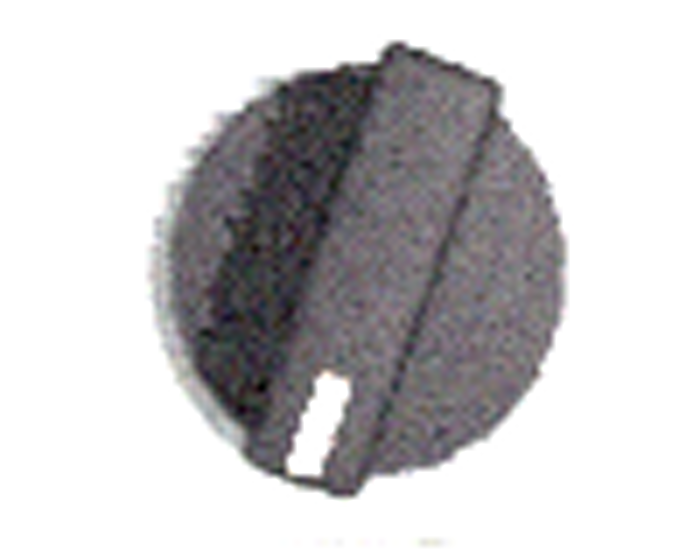

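```bash
python3 - <<'E'
from h import *
m=camera_model("wrist")
f=lambda u,v:ray(((u+.5)/7+201-.5,(v+.5)/7+50-.5),m,.1)
A,B=f(443,68),f(305,472); d=A-B
print((A+B)/2,np.linalg.norm(d),np.degrees(np.arctan2(d[1],d[0])))
E
```

```text
[0.52534294 0.36801265 0.1       ] 0.05039968700668157 62.65219679580242
```

```bash
python3 plan.py 524.5 367.7 150 f152.7 50
```

```text
t=66.05 at [512.4 290.3 233.9] yaw -7.8 q6 0.59
{"offset":[[5.0,0.0,5.0],[5.0,1.0,5.0],[5.0,2.0,5.0],[4.0,3.0,5.0],[4.0,3.0,5.0]],"turn":[-0.175,-0.175,-0.175,-0.175,-0.175]}
{"offset":[[3.0,4.0,5.0],[2.0,4.0,5.0],[2.0,5.0,5.0],[1.0,5.0,5.0],[-0.0,5.0,6.0]],"turn":[-0.175,-0.175,-0.175,-0.175,-0.175]}
{"offset":[[-1.0,5.0,5.0],[-2.0,4.0,6.0],[-2.0,4.0,5.0],[-3.0,3.0,6.0],[-4.0,3.0,5.0]],"turn":[-0.175,-0.175,-0.175,-0.175,-0.175]}
{"offset":[[-4.2,2.5,5.8]],"turn":[-0.175]}
```

```bash
python3 -m jog '{"offset":[[5,0,5],[5,1,5],[5,2,5],[4,3,5],[4,3,5]],"turn":[-0.175,-0.175,-0.175,-0.175,-0.175],"jaw":[0.2,0.2,0.2,0.2,0.2]}';python3 -m jog '{"offset":[[3,4,5],[2,4,5],[2,5,5],[1,5,5],[0,5,6]],"turn":[-0.175,-0.175,-0.175,-0.175,-0.175],"jaw":[0.2,0.2,0.2,0.2,0.2]}';python3 -m jog '{"offset":[[-1,5,5],[-2,4,6],[-2,4,5],[-3,3,6],[-4,3,5]],"turn":[-0.175,-0.175,-0.175,-0.175,-0.175],"jaw":[0.2,0.2,0.2,0.2,0.2]}';python3 -m jog '{"offset":[[-4,2.5,5],[0,0,0],[0,0,0]],"turn":[-0.175,0,0],"jaw":[0.2,0.2,0.2]}'; python3 plan.py 524.5 367.7 95 f152.7 50; python3 - <<'E'
from h import *
m=camera_model("wrist");im=camera("wrist"); p,r,s=tcp()
cv2.imwrite("pics/j3.png",cv2.convertScaleAbs(im[:,:,::-1],alpha=3))
E
```

```text
time_s: 66.68
position: [0.5167, 0.3145, 0.2091]
tool_rot: [0.402, 0.916, -0.001, -0.0]
wrist_force: [0.0, 1.4, -0.6]
gripper_width: 0.604
time_s: 67.3
position: [0.5203, 0.3392, 0.1832]
tool_rot: [-0.024, 1.0, -0.0, -0.0]
wrist_force: [0.2, 0.1, 0.7]
gripper_width: 0.602
time_s: 67.92
position: [0.5243, 0.3619, 0.156]
tool_rot: [-0.445, 0.896, -0.0, -0.001]
wrist_force: [0.2, -1.3, -0.2]
gripper_width: 0.599
time_s: 68.3
position: [0.5248, 0.3673, 0.152]
tool_rot: [-0.518, 0.855, -0.0, -0.0]
wrist_force: [-0.2, 0.2, -0.1]
gripper_width: 0.602
t=68.30 at [524.8 367.3 152. ] yaw 152.4 q6 -2.10
{"offset":[[-0.0,0.0,28.0],[-0.3,0.5,29.0]],"turn":[-0.003,-0.003]}
```

View pics/j3.png

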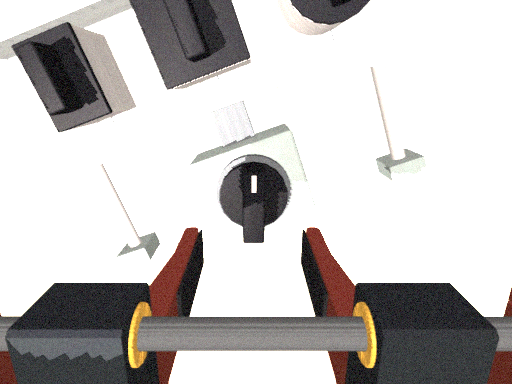

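```bash
python3 -m jog '{"offset":[[0,0,28],[-0.3,0.5,28],[0,0,6],[0,0,0]],"turn":[0,0,0,0],"jaw":[0,0,0,0]}';python3 -m jog '{"offset":[[0,0,4],[0,0,4],[0,0,3],[0,0,0]],"turn":[0,0,0,0],"jaw":[0,0,0,0]}'
```

```text
time_s: 68.85
position: [0.5245, 0.3685, 0.0904]
tool_rot: [-0.519, 0.855, -0.0, 0.0]
wrist_force: [0.4, 0.5, 0.5]
gripper_width: 0.497
time_s: 69.35
position: [0.5243, 0.3685, 0.0787]
tool_rot: [-0.52, 0.854, -0.0, -0.0]
wrist_force: [-0.3, 0.1, -0.0]
gripper_width: 0.501
```

```bash
python3 -m jog '{"offset":[[0,0,0],[0,0,0],[0,0,0],[0,0,0],[0,0,0]],"turn":[0,0,0,0,0],"jaw":[-1,-1,-1,-1,-1]}' 25; python3 -c "
from rig import sense
s=sense();print(s['wrist_force'],s['torque'],s['q'][5])"
```

```text
time_s: 69.97
position: [0.5244, 0.3687, 0.0792]
tool_rot: [-0.52, 0.854, 0.0, 0.0]
wrist_force: [-0.3, 0.8, 0.5]
gripper_width: 0.182
[-0.2714216   0.80291152  0.50787191] [0.12312883 0.18803856 0.02819532] -2.1043800690065724
```

Gripped (16 mm). Turn clockwise (positive), watching forces.

```bash
python3 -m jog '{"offset":[[0,0,0],[0,0,0],[0,0,0],[0,0,0],[0,0,0]],"turn":[0.15,0.15,0.15,0.15,0.15],"jaw":[-1,-1,-1,-1,-1]}' 40; python3 -c "
from rig import sense
s=sense();print(s['wrist_force'],s['torque'],s['q'][5])"; python3 -m jog '{"offset":[[0,0,0],[0,0,0],[0,0,0],[0,0,0],[0,0,0]],"turn":[0.15,0.15,0.15,0.15,0.15],"jaw":[-1,-1,-1,-1,-1]}'; python3 - <<'E'
from h import *
s=sense();print(s['wrist_force'],s['torque'],s['q'][5])
im=camera("wrist"); cv2.imwrite("pics/k1.png",cv2.convertScaleAbs(im[:,:,::-1],alpha=2.5))
im=camera("side"); cv2.imwrite("pics/k1s.png",cv2.resize(cv2.convertScaleAbs(im[110:200,165:285,::-1],alpha=1.6),None,fx=6,fy=6))
E
```

```text
time_s: 70.6
position: [0.5245, 0.3686, 0.0791]
tool_rot: [-0.168, 0.986, -0.0, 0.0]
wrist_force: [-0.7, -0.2, 0.5]
gripper_width: 0.176
[-0.68564549 -0.1820227   0.54491273] [0.05960758 0.08442697 0.04583919] -1.3495932810310007
time_s: 71.22
position: [0.5245, 0.3685, 0.0792]
tool_rot: [0.204, 0.979, -0.0, 0.0]
wrist_force: [-1.0, -1.1, 0.6]
gripper_width: 0.18
[-0.98227632 -1.05361526  0.56592166] [-0.11442282  0.09330771  0.08915945] -0.599584609149465
```

View pics/k1.png

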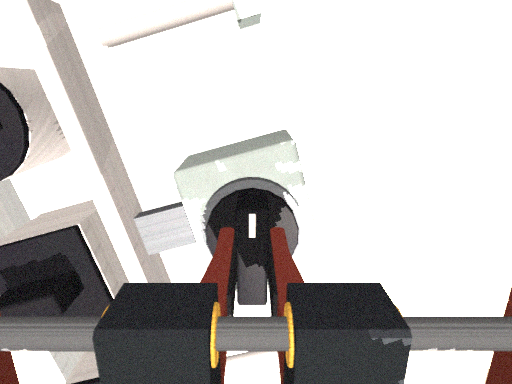

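View pics/k1s.png

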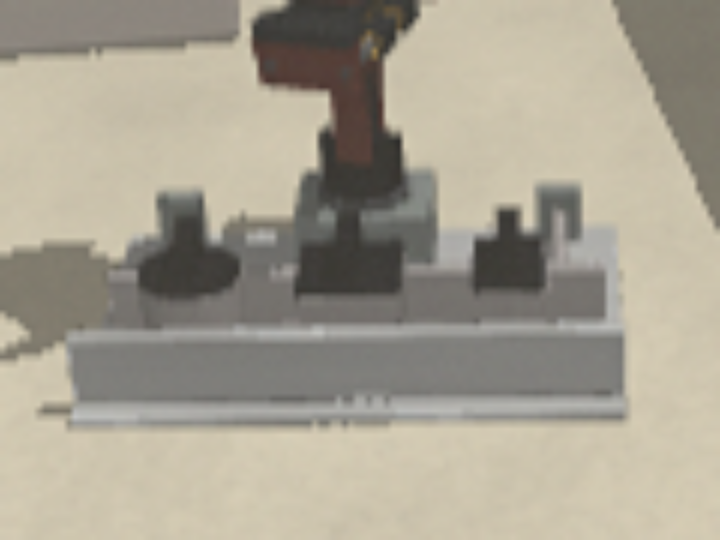

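```bash
for i in 1; do python3 -m jog '{"offset":[[0,0,0],[0,0,0],[0,0,0],[0,0,0],[0,0,0]],"turn":[0.14,0.14,0.14,0.14,0.14],"jaw":[-1,-1,-1,-1,-1]}'; done; python3 -c "
from rig import sense
s=sense();print(s['wrist_force'],s['torque'],s['q'][5])"; python3 -m jog '{"offset":[[0,0,0],[0,0,0],[0,0,0],[0,0,0],[0,0,0]],"turn":[0.1,0.1,0.1,0.1,0.1],"jaw":[-1,-1,-1,-1,-1]}'; python3 - <<'E'
from h import *
s=sense();print(s['wrist_force'],s['torque'],s['q'][5])
im=camera("wrist"); cv2.imwrite("pics/k2.png",cv2.convertScaleAbs(im[:,:,::-1],alpha=2))
im=camera("side"); cv2.imwrite("pics/k2s.png",cv2.resize(cv2.convertScaleAbs(im[110:200,165:285,::-1],alpha=1.6),None,fx=6,fy=6))
E
```

```text
time_s: 71.95
position: [0.5244, 0.3684, 0.0791]
tool_rot: [0.526, 0.851, -0.0, 0.0]
wrist_force: [-1.6, -1.4, 1.4]
gripper_width: 0.178
[-1.63929389 -1.35560182  1.38257252] [-0.2842284   0.25994758  0.05016233] 0.09634718405802883
time_s: 72.58
position: [0.5243, 0.3684, 0.0792]
tool_rot: [0.72, 0.694, -0.0, 0.0]
wrist_force: [-1.7, -0.1, 1.3]
gripper_width: 0.179
[-1.73954787 -0.07910902  1.25225016] [-0.29110127  0.38752001  0.08156151] 0.5950557299502856
```

View pics/k2.png

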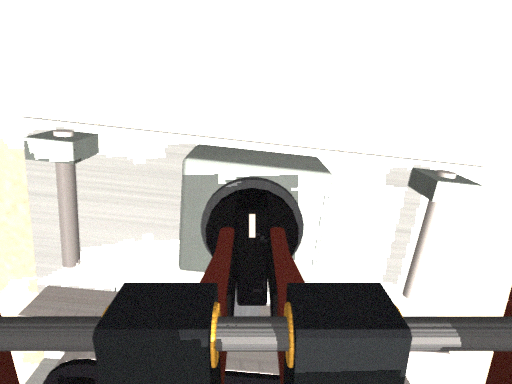

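View pics/k2s.png

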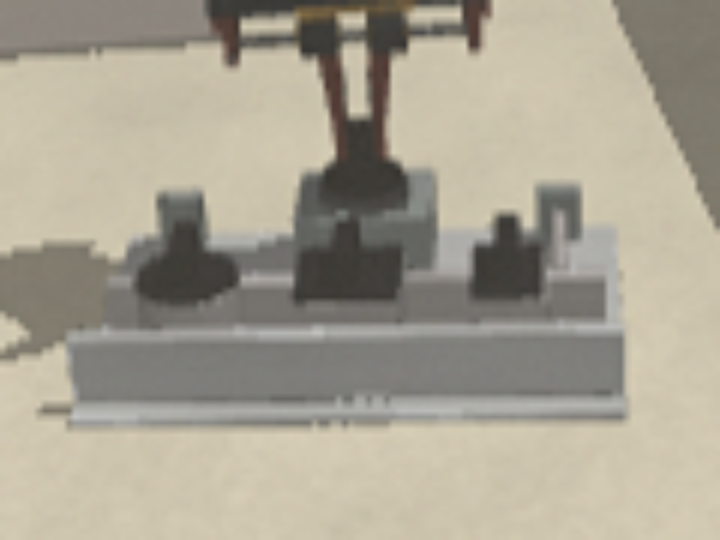

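```bash
for i in 1; do python3 -m jog '{"offset":[[0,0,0],[0,0,0],[0,0,0],[0,0,0],[0,0,0]],"turn":[0.1,0.1,0.1,0.1,0.1],"jaw":[-1,-1,-1,-1,-1]}'; python3 -c "
from rig import sense
s=sense();print(s['wrist_force'],s['torque'],s['q'][5])"; done; python3 -m jog '{"offset":[[0,0,0],[0,0,0],[0,0,0],[0,0,0],[0,0,0]],"turn":[0.1,0.1,0.1,0.1,0.1],"jaw":[-1,-1,-1,-1,-1]}';python3 -c "
from rig import sense
s=sense();print(s['wrist_force'],s['torque'],s['q'][5])"; python3 -m jog '{"offset":[[0,0,0],[0,0,0],[0,0,0],[0,0,0],[0,0,0]],"turn":[0.1,0.1,0.1,0.1,0.1],"jaw":[-1,-1,-1,-1,-1]}'; python3 -c "
from rig import sense
s=sense();print(s['wrist_force'],s['torque'],s['q'][5])"
```

```text
time_s: 73.3
position: [0.5242, 0.3684, 0.0792]
tool_rot: [0.869, 0.495, -0.0, 0.0]
wrist_force: [-2.2, -1.1, 2.1]
gripper_width: 0.179
[-2.19471712 -1.14155138  2.0815912 ] [-0.26454166  0.50928757  0.10300973] 1.0938406609378968
time_s: 73.92
position: [0.5242, 0.3685, 0.0792]
tool_rot: [0.964, 0.265, -0.0, 0.0]
wrist_force: [-2.3, -0.8, 2.1]
gripper_width: 0.178
[-2.2652631  -0.84779042  2.13383301] [-0.25347677  0.53501631  0.17105486] 1.5938107479930055
time_s: 74.55
position: [0.5241, 0.3686, 0.0792]
tool_rot: [1.0, 0.018, -0.0, 0.0]
wrist_force: [-2.5, -0.5, 1.7]
gripper_width: 0.18
[-2.51843737 -0.51669882  1.71997432] [-0.2280212   0.5209583   0.17534202] 2.093789764300433
```

```bash
python3 -m jog '{"offset":[[0,0,0],[0,0,0],[0,0,0],[0,0,0],[0,0,0]],"turn":[0.1,0.1,0.1,0,0],"jaw":[-1,-1,-1,-1,-1]}'; python3 -m jog '{"offset":[[0,0,0],[0,0,0],[0,0,0],[0,0,-40],[0,0,-45]],"turn":[0,0,0,0,0],"jaw":[0,0,0,0,0]}';python3 plan.py 497 192 230 f-7.6 50
```

```text
time_s: 75.18
position: [0.5242, 0.3686, 0.0792]
tool_rot: [0.991, -0.13, -0.0, 0.0]
wrist_force: [-3.2, -1.1, 2.2]
gripper_width: 0.181
time_s: 75.8
position: [0.5241, 0.3683, 0.1637]
tool_rot: [0.991, -0.132, -0.001, 0.001]
wrist_force: [0.2, 0.2, 0.2]
gripper_width: 0.5
t=75.80 at [524.1 368.3 163.7] yaw -105.2 q6 2.40
{"offset":[[2.0,18.0,-7.0],[-1.0,18.0,-7.0],[-4.0,17.0,-7.0],[-7.0,16.0,-6.0],[-10.0,15.0,-7.0]],"turn":[-0.17,-0.17,-0.17,-0.17,-0.17]}
{"offset":[[-12.0,13.0,-6.0],[-14.0,11.0,-7.0],[-16.0,9.0,-6.0],[-17.0,6.0,-7.0],[-17.3,2.7,-6.0]],"turn":[-0.17,-0.17,-0.17,-0.17,-0.17]}
```

```bash
python3 -m jog '{"offset":[[2,18,-7],[-1,18,-7],[-4,17,-7],[-7,16,-6],[-10,15,-7]],"turn":[-0.17,-0.17,-0.17,-0.17,-0.17],"jaw":[0.5,0.5,0.5,0.5,0.5]}'; python3 -m jog '{"offset":[[-12,13,-6],[-14,11,-7],[-16,9,-6],[-17,6,-7],[-17,3,-6]],"turn":[-0.17,-0.17,-0.17,-0.17,-0.17],"jaw":[0.5,0.5,0.5,0.5,0.5]}';python3 -m jog '{"offset":[[0,0,0],[0,0,0]],"turn":[0,0],"jaw":[0.5,0.5]}'; python3 - <<'E'
from h import *
import pickle
m=camera_model("wrist");im=camera("wrist"); v=cv2.convertScaleAbs(im[:,:,::-1],alpha=1.8)
pickle.dump(m,open("c1.pkl","wb")); cv2.imwrite("pics/c1.png",cv2.convertScaleAbs(im[:,:,::-1],alpha=1.4))
cv2.imwrite("pics/l1.png",v)
cv2.imwrite("pics/l2.png",cv2.resize(cv2.convertScaleAbs(im[20:180,60:440,::-1],alpha=3),None,fx=2.1,fy=2.1,interpolation=cv2.INTER_CUBIC))
im=camera("side"); cv2.imwrite("pics/l2s.png",cv2.resize(cv2.convertScaleAbs(im[110:200,165:285,::-1],alpha=1.6),None,fx=6,fy=6))
im=camera("top"); cv2.imwrite("pics/l2t.png",im[:,:,::-1])
E
python3 ov.py 0.5068 0.243 -97.6 0.026 pics/l3.png
```

```text
time_s: 76.42
position: [0.5102, 0.2801, 0.1982]
tool_rot: [0.957, 0.291, 0.0, 0.0]
wrist_force: [0.2, 1.1, -0.5]
gripper_width: 0.745
time_s: 77.05
position: [0.4976, 0.1918, 0.2304]
tool_rot: [0.752, 0.66, 0.0, 0.0]
wrist_force: [0.8, -0.8, 1.2]
gripper_width: 0.754
time_s: 77.3
position: [0.4976, 0.1928, 0.2298]
tool_rot: [0.755, 0.656, 0.0, -0.0]
wrist_force: [0.5, 0.8, -0.6]
gripper_width: 0.751
```

View pics/l2.png

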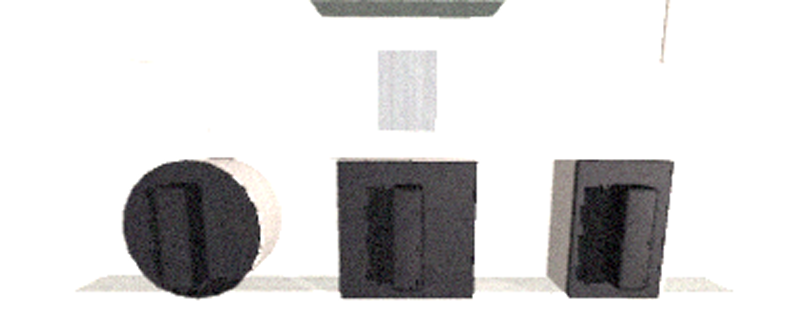

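View pics/l3.png

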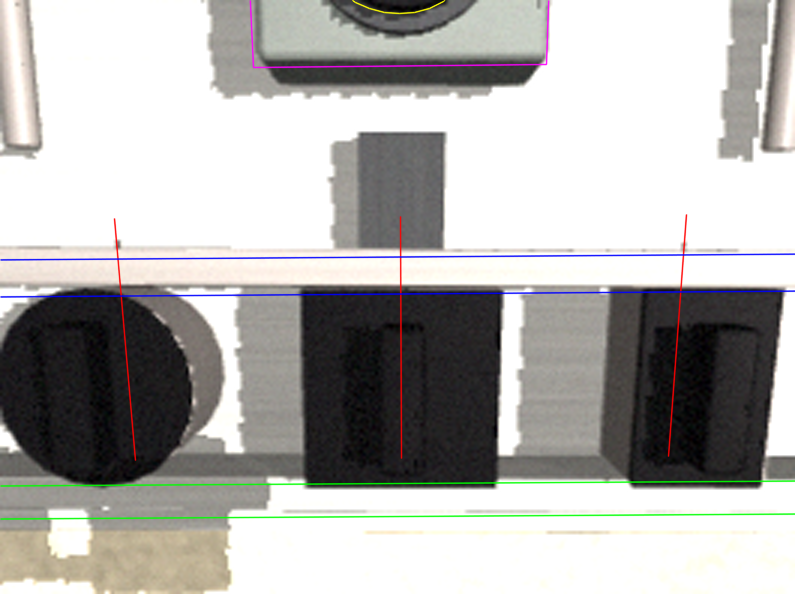

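View pics/l2s.png

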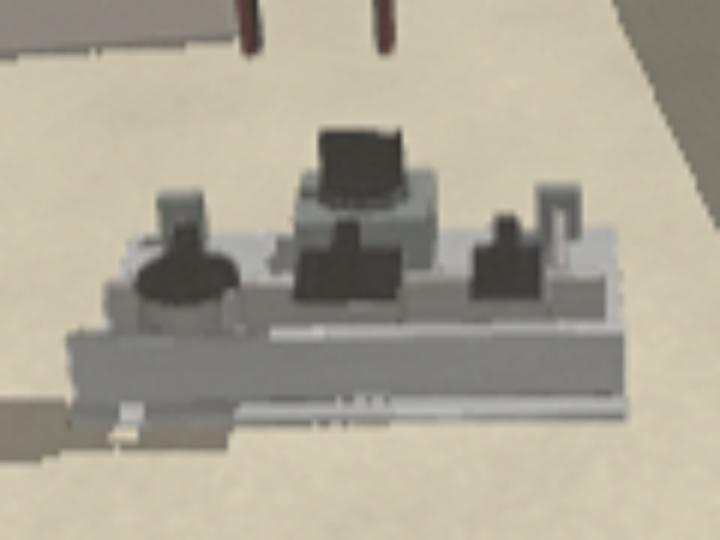

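View pics/l2t.png

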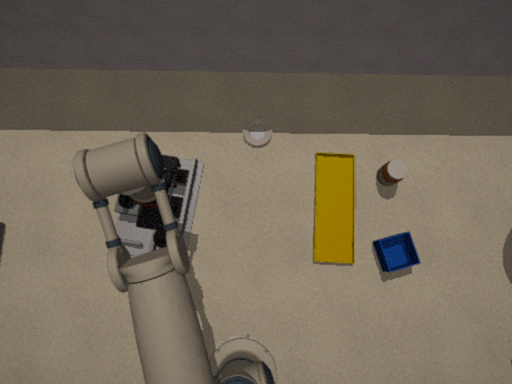

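```bash
python3 - <<'E'
from h import *
import pickle
m=pickle.load(open("c1.pkl","rb")); im=cv2.imread("pics/c1.png"); S=2
a=cv2.resize(im[60:200,80:440],None,fx=S,fy=S)
a=cv2.convertScaleAbs(a,alpha=2)
xh=np.array([np.cos(np.radians(-97.6)),np.sin(np.radians(-97.6))])
for n,(x,y) in {"round":(.4077,.2546),"square":(.5063,.2412),"narrow":(.6062,.2284)}.items():
  p=np.array([x,y])+.0105*xh
  for part,z in [(M["tub_"+n][0],.006)]+[(q,.058) for q in M["lid_"+n]]:
    h=cv2.convexHull(proj(world(part,*p,np.radians(-97.6),z),m).astype(np.float32)).reshape(-1,2); cv2.polylines(a,[((h-[80,60]+.5)*S).astype(np.int32)],True,(0,0,255),1)
cv2.imwrite("pics/l4.png",a)
E
```

```text
(no output)
```

View pics/l4.png

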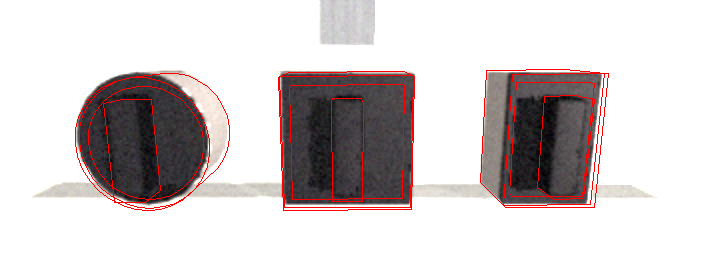

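```bash
python3 -c "
from rig import *
print(sense()['time_s'],sense()['wrist_force']); print(hand_in())"
```

```text
77.45 [ 0.36294964 -0.01892923  0.14643987]
the job is handed in; nothing more can be done
None
```

I handed the job in at 77 s. All three tubs (round, square and oblong) stand on the carriage bed, each closed with its own lid, and the jaw grips them.

**Lids:** Each lid reached its computed seated height with about 5 N of push-back. The wrist picture after clamping matches a seated-lid model on all three to within a few pixels.

**Jaw and ratchet:** I turned the knob clockwise about 4.5 rad in one grasp. Torque levelled off near 0.175 N m, which is the slip level. I estimate at least 1.2 rad of slip, about six clicks. I couldn't read the jaw or ratchet joints directly. The last pictures show the jaw against the tubs and the tubs against the fence, which agrees with about 26 mm of travel.

**Bystanders:** The dish, jar and basket show at the same place in the last top picture as at the start. The gripper is clear of everything.

**What went wrong on the way:**
- **Square tub:** I turned the open fingers around it in the tray and twisted it about 24°. I re-measured and re-gripped it squarely before carrying it.
- **Finger length:** The fingertips do not reach as far below the grasp point as the stated 19 mm. The first squeeze on the oblong lid passed above its handle, so I gripped the lids and the knob about 15 mm lower than planned.

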